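Mount the coin plate on the stage pins and set the light dial

ROBOT

A 6-joint arm with a two-finger parallel gripper is mounted at the origin on the work surface. World frame = base frame: x ahead of the robot, y to its left, z up, the work surface at z = 0. Lengths are in mm, angles in rad, forces in N, time in s.
With the tool pointing down it reaches from about 300 to 950 mm from the base axis. Payload 3.1 kg.
Tool frame: the origin (TCP) lies at the very end of the fingers, on their centre line; the grasp point (between the pads) lies 19 mm behind it; x points along the fingers, z is the direction in which the jaws open and shut, and the axes are right-handed (so a half turn about x gives the same grasp; the last joint's range is limited). The gripper opens to 85 mm and grips with 20 to 120 N. Pads are 22 mm wide; open, the fingers measure 114 mm over their backs; the gripper's body (76 mm by 85 mm) begins 54 mm behind the grasp point. The pads swing forward as they close: fully open they stand 13 mm farther back than shut.
Start: joints at [1.276, 0.308, 1.634, -0, 1.2, -0.07], TCP at [139.346, 609.274, 231.272] pointing down, gripper open.
Joint ranges: [-3.06, 3.06], [-0.79, 1.96], [0.05, 2.63], [-1.19, 4.34], [0.05, 2.64], [-2.94, 2.94]. Speed limits (rad/s): [2.79, 2.79, 3.14, 3.14, 3.14, 3.14].

INTERFACE

Orientations are given as [roll, pitch, yaw] about the fixed x, y, z axes, in that order (R = Rz(yaw) Ry(pitch) Rx(roll)).
In Python, from bench import manip gives the robot as it stands.
- The arm moves only by the tool send_rows, never from a script. Its argument "moves" is a list of rows, each a list of 3 entries, a list of its own where there are three numbers: the shift along the tool's x, y, z in mm, then the turn, a rotation vector about the tool's x, y, z in rad, then the opening, from -1 (shut) to 1 (fully open). In form: [[[x, y, z], [wx, wy, wz], grip], ...]. A call has 1 to 12 rows; each row is the pose to reach, as a shift and turn from the pose measured when the call began, along the tool's axes at that moment; what a row does not reach only later rows make up. A row lasts 1/10 s, in which the tool goes at most 50 mm and 8.59 degrees, less where a joint would pass 70% of its speed; a pose out of reach is approached as far as the arm can. A call with a gripper value outside its range is refused whole. The fingers move at their own pace and stop on an object; "squeeze" is the grip in N (left out, the last holds). Time passes only in rows, so rows that repeat a pose let the fingers close. It gives the time, the measured TCP pose, the force and the opening at its end, in the units of the state.
- manip.state(): the state, without advancing time (a new reading comes with each control period).
- manip.snapshot(name): name is "scene" or "top" or "wrist"; returns (picture, depth): 400x640x3 uint8, blue, green, red; 400x640 float32, mm along the optical axis (not along the pixel's ray), 0 where there is no reading.
- manip.calibration(name): a dict with "fov_y" (degrees; the focal length in pixels is half the picture's height over the tangent of half this angle, whatever the lens; pixels are square), "cx", "cy" (the principal point, pixels), "cam_to_world" (4x4, takes a point from camera to world coordinates). Camera axes: x right, y down, z forward; pixel columns grow to the right and rows downward; lengths in mm; the calibration is good to about 2 mm. A picture is of the moment at which its call begins: read the wrist's pose just before it. calibration takes no time and is no camera call; for the wrist camera it gives the pose at the moment of the call.
- manip.sign_off(): hands the job in, once; it reports no verdict.
The state is a dict: "time": time; "q": joint angles; "qd": joint speeds; "joint_efforts": joint torques, N m; "tool_pos": TCP position; "tool_rot": TCP orientation; "wrist_force": force on the tool from outside, world axes, zero at the start; "wrist_torque": the same for the moment, N m; "width": finger opening in mm.
Only numpy, scipy, OpenCV 4.12 (cv2) and the standard library are available. Lean on these libraries where they do the work, as an engineer would, in place of code of your own. Each camera call takes 0.05 s, during which the arm holds its last target.

TASK

Pick up the aluminium specimen plate (its upright fin is the handle), carry it level so that the coin stays in its nest, and lower it gently (do not drop it) onto the two pins of the black stage, big hole on the big pin and small hole on the small pin, until it lies flush; let go. Then turn the large dial of the sloped light controller clockwise, counting the clicks, to step 6 (the long tick, pointer straight up the slope) without ever going past it, and let go. Leave the small trim knob and the lens, bottle and jar alone, and do not bump the camera stand.

Things in the scene. Friction and masses are not known exactly. Their poses are not given: they have to be found in the camera images.
- plate_grip (a point): Centre of the grip fin of the loose aluminium specimen plate (0.36 kg), 38 mm above the plate's underside; the plate's axes, z up. The fin stands at the plate's middle: 36 mm long along x, 12 mm thick along y, top 53 mm above the underside. The plate starts flat on a dark foam rest (200 x 110 x 12 mm, underside of plate 12 mm above the bench).
- plate: The same plate, 170 (x) by 84 (y) by 8 mm; origin at the centre of its underside, same axes. On its +x half a black ring (48 mm outside, 5 mm high) is the nest of a loose coin; on its -x half two steel thumbscrews 8 mm high at x = -52 mm. The face on both sides of the fin (y) is bare.
- hole_big (a point): Centre of the big through hole (12 mm diameter) at the plate's underside, at plate x = -74, y = -31 mm: the end away from the coin. The plate's axes.
- hole_small (a point): Centre of the small through hole (8 mm diameter) at the plate's underside, at plate x = +74, y = +31 mm: the coin's end. The plate's axes.
- coin_center (a point): Centre of the loose coin (36 mm diameter, 4 mm thick, 28 g), which lies in the nest with 1.5 mm play all round.
- nest (a point): Point on the plate's upper face at the centre of the coin nest, at plate x = +50 mm, y = 0 (ring of 39 mm bore, 5 mm high). The plate's axes.
- pin_big (a point): Foot of the big steel pin (10 mm diameter, 16 mm high, 3 mm taper at the tip) on the top of the fixed stage, a round black disc of 200 mm diameter whose top is 40 mm above the bench. Stage axes; the pin stands at x = -74, y = -31 mm from the disc's centre. The seated plate is centred on the disc, with the stage's axes, underside on the disc's top.
- pin_small (a point): Foot of the small steel pin (6 mm diameter, 16 mm high, same taper), at stage x = +74, y = +31 mm from the disc's centre. Stage axes.
- dial (a joint): Turn of the large dial (rad; black disc, grey bar), growing clockwise as seen facing its panel. It clicks every 30 degrees: step k is at k x 0.524, steps 0 to 8, stops just beyond them. It starts in one of steps 0 to 4. At step 0 the pointer points straight down the slope, at step 6 (3.14) straight up it, at the long tick. Each click holds with about 0.1 N m and draws the freed dial to the nearest step.
- dial_grip (a point): On the dial's axis at grip height, 35 mm out from the panel; the bar to grip is 42 mm long (x), 14 mm thick (y); its top is 7 mm farther out, the dial's 44 mm wide disc 23 mm nearer the panel. z points out along the dial's axis, which leans 35 degrees from vertical towards the controller's front. The frame turns with the dial; its -x is the pointer (white line).
- trim (a joint): Turn (rad, 0 at the start, loose to the touch) of the small round trim knob, 20 mm wide, 11 mm high, on the same panel 97 mm to the dial's right, seen facing the panel. The grey controller is fixed, 200 mm wide, 140 mm deep, 124 mm high at its upper back edge; the dial is 35 mm left of the middle of its width, at mid-slope of the 120 mm panel.
- stand: Fixed camera stand about 175 mm beyond the stage's centre along stage +x: foot 70 x 100 x 16 mm, post 22 mm thick and 316 mm high, and on an arm, 75 mm from the post on its far (+x) side, a black ring-light head of 88 mm diameter between 183 and 290 mm high. Origin at the centre of the foot's underside.
- lens: Loose black lens barrel standing upright, 44 mm diameter, 55 mm high; origin at the centre of its underside.
- bottle: Loose amber bottle standing upright, 38 mm diameter, 85 mm high; origin at the centre of its underside.
- jar: Loose white jar standing upright, 48 mm diameter, 55 mm high; origin at the centre of its underside.
Mind the look-alikes: they are no part of the job. What is shaped like the part that bears pin_big but yellow is not meant. What is shaped like the plate but red or turquoise is not meant.

How it is judged (in metres and radians):
On the way, in this order (a step that is already met when the one before it is completed fails the run):
1. the plate lies flush on the stage with both pins in their own holes, and the fingers have let go of it (horizontal distance between hole_big and pin_big below 0.003 m and horizontal distance between hole_small and pin_small below 0.003 m and z of hole_big in the frame of pin_big between -0.002 and 0.002 m and z of hole_small in the frame of pin_small below 0.002 m and angle between plate_grip's own z axis and vertical below 0.03 rad and horizontal distance between coin_center and nest below 0.005 m and z of coin_center in the frame of nest below 0.006 m and contact force between the fingers and plate below 0.1 N), for 0.2 s.
2. the dial is at step 6 (value of joint dial between 3.02159 and 3.26159 rad), for 0.2 s.
At the end, for the whole second after the job is handed in: The plate lies at rest flush on the stage (within 2 mm in height, 0.03 rad of level), each hole within 3 mm of its own pin, the coin in its nest (within 5 mm of its centre), and the dial rests in step 6 (within 0.12 rad) (all of step 2 and horizontal distance between hole_big and pin_big below 0.003 m and horizontal distance between hole_small and pin_small below 0.003 m and z of hole_big in the frame of pin_big between -0.002 and 0.002 m and z of hole_small in the frame of pin_small below 0.002 m and angle between plate_grip's own z axis and vertical below 0.03 rad and horizontal distance between coin_center and nest below 0.005 m and z of coin_center in the frame of nest below 0.006 m and velocity of joint dial between -0.05 and 0.05 rad/s and linear speed of plate below 0.02 m/s); the robot touches nothing.
It fails at once if the dial is turned past step 6 (by more than 0.3 rad) (value of joint dial above 3.44159 rad).
It fails at once if the plate is tipped more than 0.3 rad from level, or the coin leaves its nest (15 mm) (angle between plate_grip's own z axis and vertical above 0.3 rad or distance between coin_center and nest above 0.015 m).
It fails at once if the plate is dropped (moves faster than 0.25 m/s, untouched by the fingers) (linear speed of plate above 0.25 m/s and contact force between the fingers and plate below 0.05 N).
It fails at once if the camera stand is bumped (more than 8 N) (contact force between anything else and stand above 8 N).
It fails at once if the lens, bottle or jar is pushed more than 25 mm or tipped, or the trim knob is turned more than 0.2 rad (distance of any of lens, bottle, jar from where it was at the start of the episode above 0.025 m or angle between any of lens, bottle, jar's own z axis and vertical above 0.4 rad or value of joint trim above 0.2 rad or value of joint trim below -0.2 rad).
It also fails if it takes over 64 s, if anything falls off the work surface, if the arm or the gripper's body presses on something with over 40 N, if the wrist force passes 120 N, or if a joint passes its speed limit or range.

## Working session

There is one attempt and no reset: what is moved stays moved. The work goes in short steps, Python scripts to look and compute and a tool call to move; the robot and the scene stay as the last step left them, time stands still between calls to the robot, and variables do not carry over. Pictures are saved under pics/ and viewed, and the job is handed in when it is done.

Besides the shell and the picture viewer there is one more tool, called as a command line: name --argument value ..., lists and objects as JSON in quotes. send_rows: Moves the arm, as the interface text tells. Its arguments: {"type":"object","properties":{"moves":{"type":"array"},"squeeze":{"type":"number"}},"required":["moves"]}

```bash
mkdir -p pics; ls
python3 - <<'E'
from bench import manip
import cv2
print(manip.state())
import numpy as np
for n in ["scene","top","wrist"]:
    c=manip.calibration(n); print(n,c)
    p,d=manip.snapshot(n); cv2.imwrite(f"pics/{n}0.png",p); np.save(f"pics/{n}0.npy",d)
E
```

```text
pics
{'time': 0.0, 'q': array([ 1.27629829e+00,  3.09024489e-01,  1.63518710e+00,  4.20785070e-05,
        1.19969001e+00, -6.96974350e-02]), 'qd': array([-0.00066937, -0.00041558,  0.00121236, -0.00133167,  0.00095342,
        0.00131418]), 'joint_efforts': array([ 3.86267211e-04, -4.15250194e+01, -2.76663601e+01,  1.09438413e-04,
        1.02529160e-02, -4.51747866e-06]), 'tool_pos': array([139.09461951, 608.48562659, 230.03467679]), 'tool_rot': array([ 3.05492862,  1.56848705, -1.88227627]), 'wrist_force': array([-0.70817625, -0.32176586,  0.26439745]), 'wrist_torque': array([0.04987307, 0.02680677, 0.02226609]), 'width': 85.32870919386734}
scene {'fov_y': 54.745474462002846, 'cx': 321.62080609987555, 'cy': 199.66625898262677, 'cam_to_world': array([[-8.49764853e-01,  3.04030140e-01, -4.30656903e-01,
         1.02833969e+03],
       [ 5.27122107e-01,  5.00088573e-01, -6.87061645e-01,
         9.16156349e+02],
       [ 6.47914804e-03, -8.10849612e-01, -5.85218701e-01,
         8.56954946e+02],
       [ 0.00000000e+00,  0.00000000e+00,  0.00000000e+00,
         1.00000000e+00]])}
to
[... 183 characters left out ...]
      [-9.99780419e-01,  1.66191994e-02, -1.27638392e-02,
         5.16808890e+01],
       [ 1.19315546e-02, -4.92505868e-02, -9.98715183e-01,
         1.93111780e+03],
       [ 0.00000000e+00,  0.00000000e+00,  0.00000000e+00,
         1.00000000e+00]])}
wrist {'fov_y': 69.30075048846172, 'cx': 316.02128720073136, 'cy': 201.22138114519583, 'cam_to_world': array([[ 2.22191298e-01,  9.35571244e-01,  2.74476728e-01,
         6.97769528e+01],
       [ 9.74999228e-01, -2.12411987e-01, -6.52506938e-02,
         6.24533764e+02],
       [-2.74452565e-03,  2.82112734e-01, -9.59377336e-01,
         3.72463515e+02],
       [ 0.00000000e+00,  0.00000000e+00,  0.00000000e+00,
         1.00000000e+00]])}
```

View pics/scene0.png

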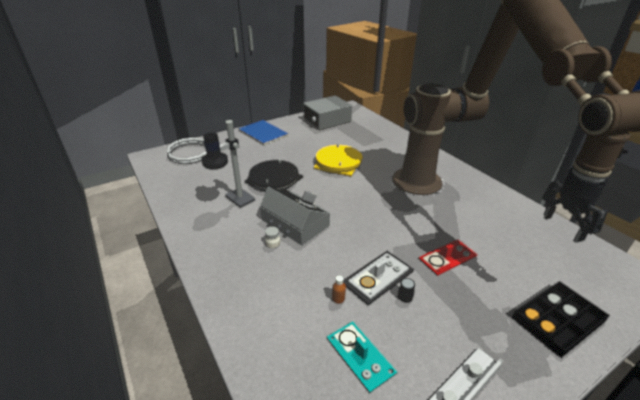

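View pics/top0.png

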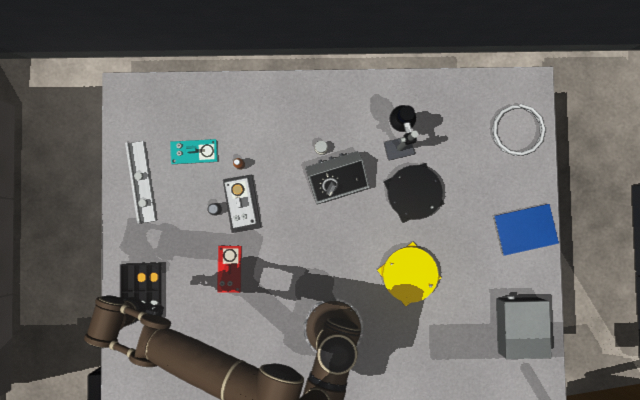

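View pics/wrist0.png

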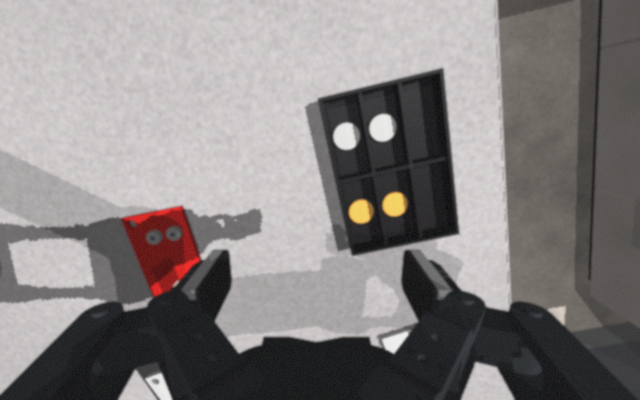

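```bash
cat > h.py <<'E'
from bench import manip
import cv2, numpy as np
def f_of(c): return 200/np.tan(np.radians(c["fov_y"])/2)
def px2w(c,u,v,z=None,depth=None):
    f=f_of(c); r=np.array([(u-c["cx"])/f,(v-c["cy"])/f,1.0]); T=c["cam_to_world"]
    if depth is not None: return T[:3,:3]@(r*depth)+T[:3,3]
    d=T[:3,:3]@r; s=(z-T[2,3])/d[2]; return T[:3,3]+s*d
def w2px(c,P):
    T=c["cam_to_world"]; p=T[:3,:3].T@(np.asarray(P,float)-T[:3,3]); f=f_of(c)
    return np.array([c["cx"]+f*p[0]/p[2], c["cy"]+f*p[1]/p[2]])
def world(c,D):
    f=f_of(c); v,u=np.mgrid[0:400,0:640]; r=np.stack([(u-c["cx"])/f,(v-c["cy"])/f,np.ones_like(u)],-1)*D[...,None]
    T=c["cam_to_world"]; W=r@T[:3,:3].T+T[:3,3]; W[D<=0]=np.nan; return W
def crop(img,u0,v0,u1,v1,k,name):
    cv2.imwrite(name,cv2.resize(img[v0:v1,u0:u1],None,fx=k,fy=k,interpolation=cv2.INTER_CUBIC))
E
python3 - <<'E'
from h import *
p=cv2.imread("pics/top0.png"); c=manip.calibration("top"); d=np.load("pics/top0.npy")
a=cv2.resize(p[130:250,200:300],None,fx=4,fy=4,interpolation=cv2.INTER_CUBIC)
b=cv2.resize(p[90:240,300:460],None,fx=2.5*1.28,fy=3.2,interpolation=cv2.INTER_CUBIC)
cv2.imwrite("pics/topa.png",a); cv2.imwrite("pics/topb.png",b)
for n,u,v,z in [("plate",241,203,20),("coin",238,189,22),("stage",415,192,40),("dial",330,186,100),("foot",399,149,10),("bottle",238,162,85),("lens",214,209,55),("jar",321,147,55),("red",230,268,20)]:
    print(n,px2w(c,u,v,z).round(), px2w(c,u,v,depth=d[v,u]).round())
E
```

```text
plate [465. 327.  20.] [465. 326.  31.]
coin [517. 338.  22.] [517. 337.  25.]
stage [ 494. -310.   40.] [ 494. -310.   39.]
dial [517.   2. 100.] [516.   2. 117.]
foot [ 657. -260.   10.] [ 651. -253.   50.]
bottle [609. 327.  85.] [608. 326.  94.]
lens [444. 420.  55.] [444. 419.  56.]
jar [662.  31.  55.] [662.  31.  54.]
red [229. 370.  20.] [227. 372.   4.]
```

View pics/topa.png

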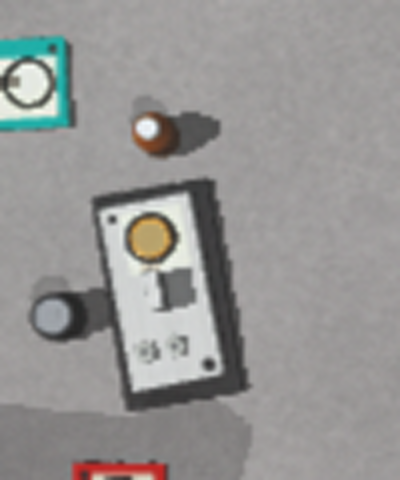

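View pics/topb.png

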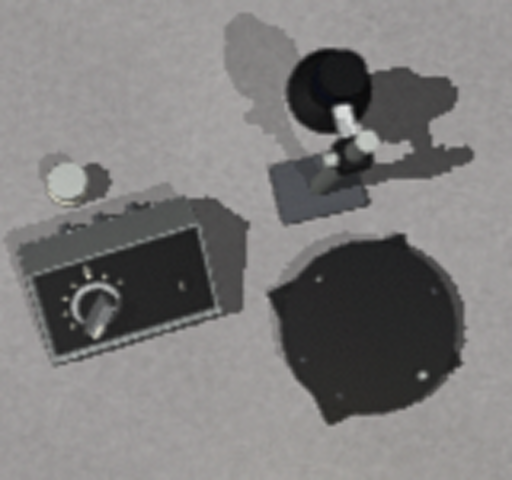

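```bash
cat >> h.py <<'E'
from scipy.spatial.transform import Rotation as Ro
def cur():
    s=manip.state(); return s["tool_pos"],Ro.from_euler("xyz",s["tool_rot"]).as_matrix(),s
def to(P,R):
    p,R0,s=cur(); sh=R0.T@(np.asarray(P)-p); rv=Ro.from_matrix(R0.T@R).as_rotvec()
    print("shift",sh.round(1),"rv",rv.round(4),"deg",np.degrees(np.linalg.norm(rv)).round(1)); return sh,rv
def down(yaw):  # tool x down, tool z = horizontal direction at 'yaw'
    x=np.array([0,0,-1.]); z=np.array([np.cos(yaw),np.sin(yaw),0]); y=np.cross(z,x)
    return np.stack([x,y,z],1)
E
python3 - <<'E'
from h import *
p,R,s=cur(); print(R.round(3)); c=manip.calibration("wrist")
T=c["cam_to_world"]; print("cam in tool",(R.T@(T[:3,3]-p)).round(1)); print((R.T@T[:3,:3]).round(3))
zy=np.arctan2(R[1,2],R[0,2]); print("z yaw",np.degrees(zy), "q1-q6.. ",s["q"][0],s["q"][5])
for y in (99,-81): print(y); to([440,325,230],down(np.radians(y)))
E
```

```text
[[-0.001 -0.975  0.223]
 [-0.002  0.223  0.975]
 [-1.     0.    -0.002]]
cam in tool [-142.3   71.2   -0.2]
[[ 0.001 -0.282  0.959]
 [ 0.001 -0.959 -0.282]
 [ 1.     0.001 -0.   ]]
z yaw 77.11826160329186 q1-q6..  1.276287248696666 -0.06968527568163592
99
shift [   0.6 -356.5 -209.5] rv [-0.3819 -0.0018 -0.0005] deg 21.9
-81
shift [   0.6 -356.5 -209.5] rv [ 2.7597e+00 -7.0000e-04  2.5000e-03] deg 158.1
```

Run:
```python
from h import *
to([375,312,180],down(np.radians(99)))
```

```text
shift [  50.7 -296.  -236.5] rv [-0.3819 -0.0018 -0.0005] deg 21.9
```

send_rows --moves '[[[5,-30,-24],[-0.04,0,0],1],[[10,-65,-52],[-0.08,0,0],1],[[16,-100,-80],[-0.13,0,0],1],[[22,-135,-108],[-0.18,0,0],1],[[28,-170,-136],[-0.23,0,0],1],[[34,-205,-164],[-0.28,0,0],1],[[40,-240,-192],[-0.33,0,0],0.6],[[46,-272,-218],[-0.36,0,0],0.3],[[51,-296,-236],[-0.382,-0.002,0],0.2],[[51,-296,-236],[-0.382,-0.002,0],0.2],[[51,-296,-236],[-0.382,-0.002,0],0.2]]'

```text
time: 1.25
tool_pos: [375.1, 312.0, 179.4]
tool_rot: [1.253, 1.569, 2.978]
wrist_force: [0.1, 1.2, 0.4]
width: 51.0
```

Run:
```python
from h import *
p,R,s=cur(); print(p,s["width"],s["q"])
c=manip.calibration("wrist"); im,d=manip.snapshot("wrist"); cv2.imwrite("pics/w1.png",im); np.savez("pics/w1.npz",d=d,T=c["cam_to_world"])
```

```text
[375.10005951 312.00175973 179.40734884] 51.04117788270636 [ 6.03893683e-01  1.03923434e-01  1.99515632e+00  1.15615861e-03
  1.04354979e+00 -1.12229486e+00]
```

View pics/w1.png

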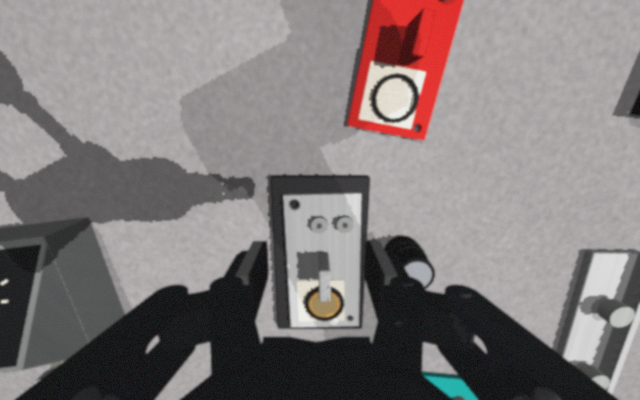

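Run:
```python
from h import *
im=cv2.imread("pics/w1.png"); crop(im,250,165,400,345,4,"pics/w1c.png")
D=np.load("pics/w1.npz"); c=manip.calibration("wrist"); c["cam_to_world"]=D["T"]; W=world(c,D["d"])
for u,v in [(340,195),(340,260),(310,280),(324,303),(325,275),(280,250),(200,150),(350,318)]: print(u,v,W[v,u].round(1))
for n,u,v in [("big",294,204),("small",350,318)]: print(n,px2w(c,u,v,20).round(1))
m=(abs(W[...,2]-20)<4)&(W[...,0]>350)&(W[...,0]<580)&(W[...,1]>240)&(W[...,1]<400)
hsv=cv2.cvtColor(im,cv2.COLOR_BGR2HSV)
m2=(m&(hsv[...,2]>100)).astype(np.uint8)
cv2.imwrite("pics/m.png",m2*255)
cnt=max(cv2.findContours(m2,cv2.RETR_EXTERNAL,cv2.CHAIN_APPROX_NONE)[0],key=cv2.contourArea)
pts=np.array([px2w(c,u,v,20)[:2] for u,v in cnt[:,0]],np.float32)
print(cv2.minAreaRect(pts))
```

```text
340 195 [381.7 339.   18.1]
340 260 [457.9 352.6  19.8]
310 280 [489.2 322.3  19.6]
324 303 [514.7 343.1  24. ]
325 275 [453.8 333.   64.7]
280 250 [460.1 282.1  11.7]
200 150 [359.4 180.2   1.2]
350 318 [538.3 380.4  14. ]
big [399. 291.  20.]
small [533.7 378.8  20. ]
((466.5314636230469, 334.8932800292969), (171.3295135498047, 83.96099090576172), 10.328911781311035)
```

View pics/w1c.png

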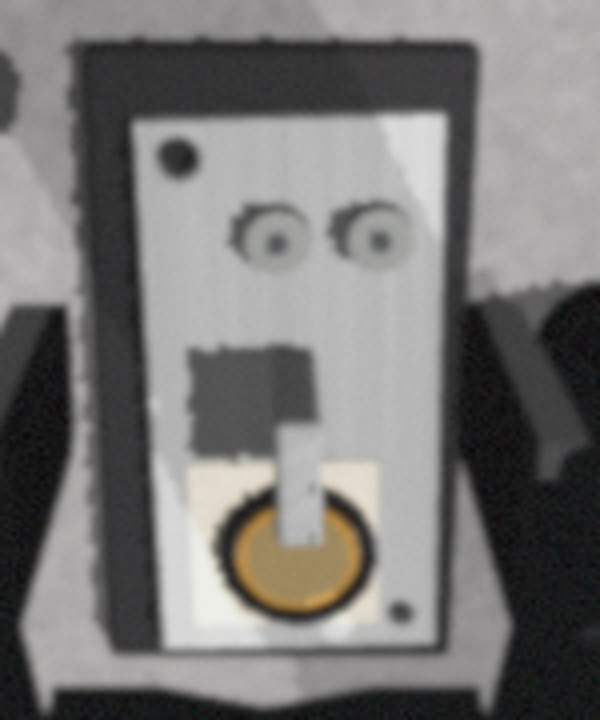

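Run:
```python
from h import *
to([466.5,334.9,90],down(np.radians(100.35)))
to([466.5,334.9,31.5],down(np.radians(100.35)))
```

```text
shift [ 89.5 -94.1   7.6] rv [-0.0243  0.0007 -0.0009] deg 1.4
shift [148.  -94.1   7.5] rv [-0.0243  0.0007 -0.0009] deg 1.4
```

send_rows --moves '[[[15,-30,2.5],[-0.01,0,0],0.2],[[40,-62,5],[-0.02,0,0],0.2],[[65,-85,7],[-0.024,0.0007,-0.001],0.2],[[89,-94,7.6],[-0.024,0.0007,-0.001],0.2],[[105,-94,7.6],[-0.024,0.0007,-0.001],0.2],[[120,-94,7.6],[-0.024,0.0007,-0.001],0.2],[[135,-94,7.6],[-0.024,0.0007,-0.001],0.2],[[143,-94,7.5],[-0.024,0.0007,-0.001],0.2],[[147.7,-94,7.5],[-0.024,0.0007,-0.001],0.2],[[147.7,-94,7.5],[-0.024,0.0007,-0.001],0.2]]'

```text
time: 2.3
tool_pos: [466.0, 334.7, 31.6]
tool_rot: [2.013, 1.57, -2.519]
wrist_force: [-0.0, 0.4, 0.6]
width: 51.5
```

Run:
```python
from h import *
p,R,s=cur(); print(p,s["width"],s["wrist_force"])
c=manip.calibration("wrist"); im,d=manip.snapshot("wrist"); cv2.imwrite("pics/w2.png",im); np.savez("pics/w2.npz",d=d,T=c["cam_to_world"])
```

```text
[465.9690098  334.69270268  31.61438138] 51.501375482947594 [-0.03941803  0.38234975  0.61325073]
```

View pics/w2.png

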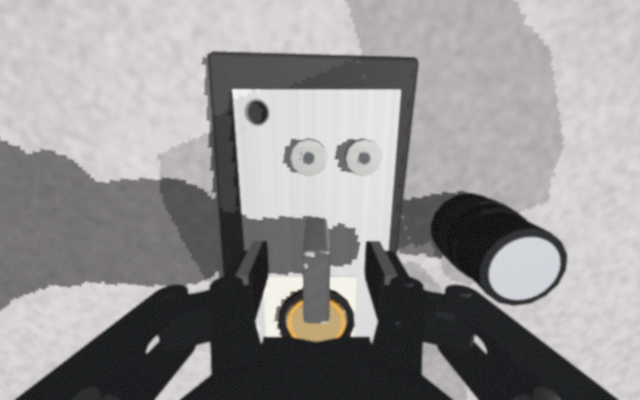

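send_rows --moves '[[[0,0,0],[0,0,0],-0.4],[[0,0,0],[0,0,0],-0.6],[[0,0,0],[0,0,0],-0.8],[[0,0,0],[0,0,0],-1],[[0,0,0],[0,0,0],-1],[[0,0,0],[0,0,0],-1],[[0,0,0],[0,0,0],-1],[[0,0,0],[0,0,0],-1]]' --squeeze 60

```text
time: 3.15
tool_pos: [467.2, 335.1, 33.0]
tool_rot: [-1.363, 1.569, 0.388]
wrist_force: [0.4, -1.9, 6.4]
width: 11.0
```

send_rows --moves '[[[-2,0,0],[0,0,0],-1],[[-5,0,0],[0,0,0],-1],[[-10,0,0],[0,0,0],-1],[[-15,0,0],[0,0,0],-1],[[-20,0,0],[0,0,0],-1],[[-20,0,0],[0,0,0],-1]]'

```text
time: 3.75
tool_pos: [467.8, 335.6, 54.0]
tool_rot: [-1.276, 1.567, 0.476]
wrist_force: [0.8, 1.3, -4.9]
width: 11.3
```

Run:
```python
from h import *
p,R,s=cur(); print(p,s["width"],s["wrist_force"],s["wrist_torque"]); print(R.round(4))
c=manip.calibration("wrist"); im,d=manip.snapshot("wrist"); cv2.imwrite("pics/w3.png",im); np.savez("pics/w3.npz",d=d,T=c["cam_to_world"])
```

```text
[467.83544394 335.59447018  54.0180371 ] 11.25091996180766 [ 0.76115703  1.34538433 -4.90925452] [ 0.05115649 -0.01236233 -0.00096984]
[[ 0.0034 -0.9837 -0.1795]
 [ 0.0017 -0.1795  0.9838]
 [-1.     -0.0036  0.0011]]
```

View pics/w3.png

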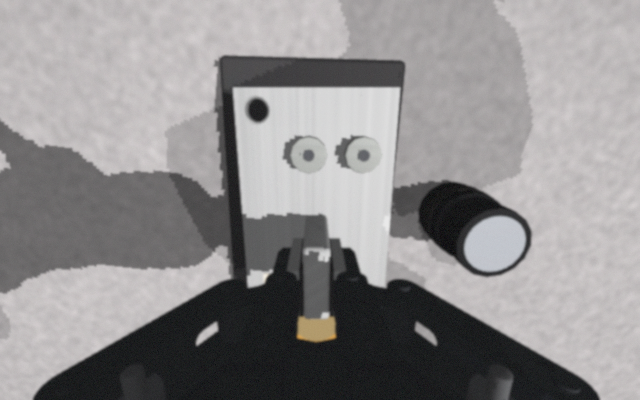

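```bash
cat >> h.py <<'E'
def plate_rel(imf,npz):
    im=cv2.imread(imf); D=np.load(npz); c=manip.calibration("wrist"); c["cam_to_world"]=D["T"]; W=world(c,D["d"]); return im,c,W
E
python3 - <<'E'
from h import *
im,c,W=plate_rel("pics/w3.png","pics/w3.npz"); p,R,s=cur()
crop(im,200,40,420,290,3,"pics/w3c.png")
# plane fit on plate area
reg=np.zeros((400,640),bool); reg[95:140,275:380]=1; reg[180:210,250:380]=1; reg[95:200,370:385]=1
Q=W[reg]; Q=Q[np.isfinite(Q).all(1)]
A=np.c_[Q[:,:2]-p[:2],np.ones(len(Q))]
x=np.linalg.lstsq(A,Q[:,2],rcond=None)[0]; r=Q[:,2]-A@x
for _ in range(3):
    k=abs(r)<3; x=np.linalg.lstsq(A[k],Q[k,2],rcond=None)[0]; r=Q[:,2]-A@x
print("plane",x,"std",r[k].std(),k.sum())
# dark hole centroid
hsv=cv2.cvtColor(im,cv2.COLOR_BGR2GRAY)
sub=hsv[95:126,243:275]; m=sub<90; ys,xs=np.nonzero(m); u,v=243+xs.mean(),95+ys.mean(); print("hole",u,v,m.sum())
for z in (x[2]-0,): 
    P=px2w(c,u,v,z); print(P.round(1),"tool",(R.T@(P-p)).round(1))
m2=((hsv>120)&(abs(W[...,2]-x[2])<6)).astype(np.uint8); m2[225:]=0
cnt=max(cv2.findContours(m2,cv2.RETR_EXTERNAL,cv2.CHAIN_APPROX_NONE)[0],key=cv2.contourArea)
pts=np.array([R.T@(px2w(c,a,b,x[2])-p) for a,b in cnt[:,0]],np.float32)
print(cv2.minAreaRect(pts[:,1:].copy()), pts.min(0),pts.max(0))
for (a,b) in [(90,200)]:
  L=[];Rr=[]
  for v in range(92,205,4):
    us=np.nonzero(m2[v])[0]
    if len(us)>20: L.append(R.T@(px2w(c,us[0],v,x[2])-p)); Rr.append(R.T@(px2w(c,us[-1],v,x[2])-p))
  for E_ in (L,Rr):
    E_=np.array(E_); print(np.polyfit(E_[:,1],E_[:,2],1), E_[:,1].min(),E_[:,1].max())
E
```

```text
plane [ 2.39722073e-03 -7.94582460e-05  4.07485107e+01] std 0.6415339048079642 9120
hole 257.32456140350877 109.63450292397661 342
[400.1 292.3  40.7] tool [ 12.7  74.2 -30.4]
((48.1546745300293, -0.05129241943359375), (83.91627502441406, 72.8885498046875), 89.9583511352539) [ 12.646307  11.716878 -42.016544] [12.953999 84.62937  41.931114]
[ 4.19102063e-04 -4.17688590e+01] 23.68563534158974 82.68687057484603
[-2.18460865e-03  4.17531834e+01] 23.743126333171052 82.74715508762402
```

View pics/w3c.png

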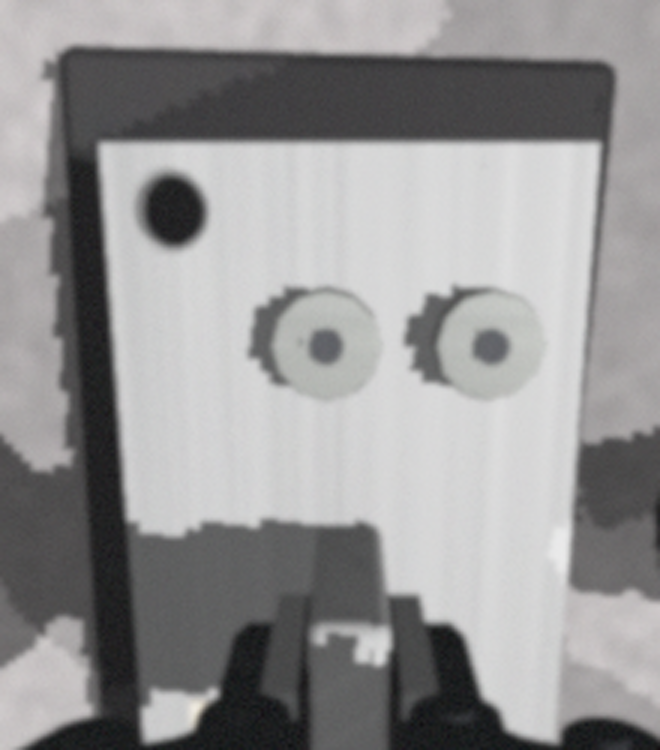

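Run:
```python
from h import *
to([468,336,235],down(np.radians(100.35)))
to([465,-85,235],down(np.radians(114.6)))
```

```text
shift [-181.3   -1.     0.6] rv [-0.0002  0.0009  0.0032] deg 0.2
shift [-181.9   77.5 -413. ] rv [-0.2489  0.0005  0.0033] deg 14.3
```

send_rows --moves '[[[-8,0,0],[0,0.001,0.003],-1],[[-24,0,0],[0,0.001,0.003],-1],[[-46,0,0],[0,0.001,0.003],-1],[[-70,0,0],[0,0.001,0.003],-1],[[-95,0,-4],[0,0.001,0.003],-1],[[-120,2,-12],[0,0.001,0.003],-1],[[-142,5,-26],[-0.01,0.001,0.003],-1],[[-160,9,-46],[-0.02,0.001,0.003],-1],[[-172,14,-72],[-0.04,0.001,0.003],-1],[[-179,19,-100],[-0.06,0.001,0.003],-1],[[-181,25,-130],[-0.08,0.001,0.003],-1],[[-181,31,-160],[-0.1,0.001,0.003],-1]]'

```text
time: 5.0
tool_pos: [465.7, 171.3, 236.6]
tool_rot: [-1.7, 1.567, 0.153]
wrist_force: [1.1, -0.8, -4.2]
width: 11.2
```

Run:
```python
from h import *
p,R,s=cur(); print(p,s["width"],s["wrist_force"],s["q"])
to([465,-85,235],down(np.radians(114.6)))
```

```text
[465.67368317 171.31180242 236.59963114] 11.171281647968865 [ 1.1462032  -0.82701327 -4.23458871] [ 2.64980840e-01  4.99880965e-02  1.92732197e+00 -4.22830629e-04
  1.16084605e+00 -1.58743165e+00]
shift [   1.5   71.9 -246. ] rv [-0.1476 -0.0007  0.0034] deg 8.5
```

send_rows --moves '[[[0,8,-28],[-0.02,0,0.003],-1],[[0,17,-58],[-0.04,0,0.003],-1],[[0,26,-88],[-0.06,0,0.003],-1],[[1,35,-118],[-0.08,0,0.003],-1],[[1,43,-148],[-0.1,0,0.003],-1],[[1,52,-178],[-0.12,0,0.003],-1],[[1,60,-206],[-0.14,0,0.003],-1],[[1,67,-228],[-0.147,0,0.003],-1],[[1.5,70,-240],[-0.148,0,0.003],-1],[[1.5,72,-246],[-0.148,0,0.003],-1],[[1.5,72,-246],[-0.148,0,0.003],-1],[[1.5,72,-246],[-0.148,0,0.003],-1]]'

```text
time: 6.2
tool_pos: [464.9, -84.1, 235.1]
tool_rot: [-1.464, 1.57, 0.537]
wrist_force: [-0.1, 0.6, -5.0]
width: 11.3
```

Run:
```python
from h import *
p,R,s=cur(); print(p,s["width"],s["wrist_force"],s["qd"].round(3))
c=manip.calibration("wrist"); im,d=manip.snapshot("wrist"); cv2.imwrite("pics/w4.png",im); np.savez("pics/w4.npz",d=d,T=c["cam_to_world"])
im,d=manip.snapshot("top"); cv2.imwrite("pics/top4.png",im); crop(im,260,90,460,240,4,"pics/top4c.png")
```

```text
[464.86150826 -84.14219693 235.06683726] 11.300351616154453 [-0.07614523  0.64361541 -4.9774366 ] [ 0.008  0.004  0.002 -0.003 -0.    -0.002]
```

View pics/w4.png

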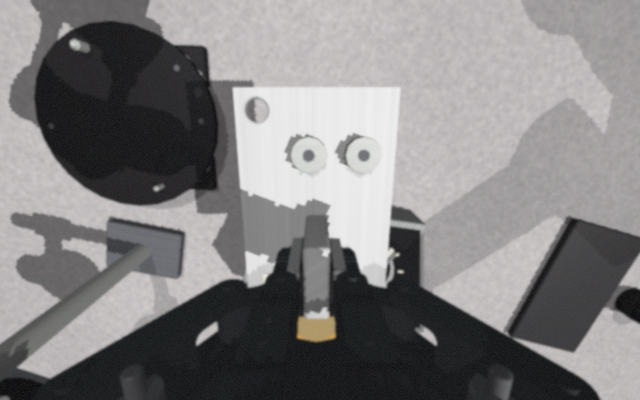

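View pics/top4c.png

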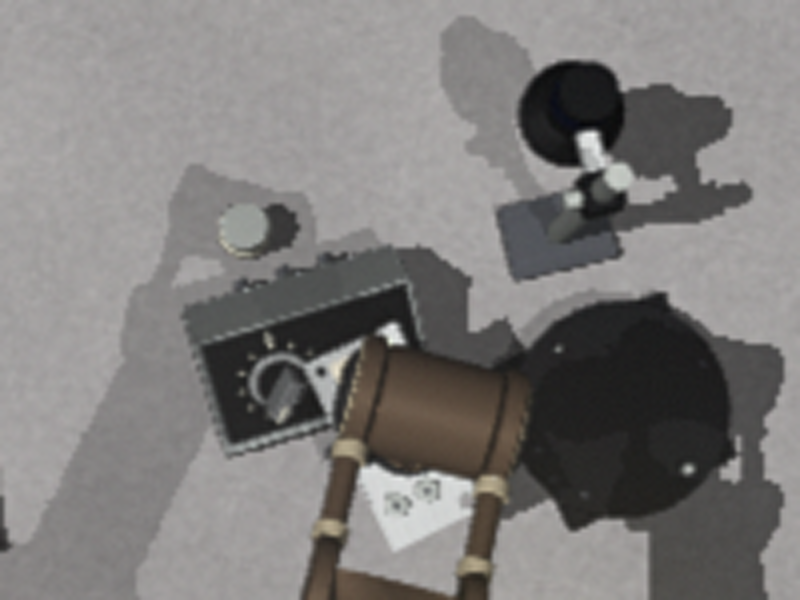

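Run:
```python
from h import *
im,c,W=plate_rel("pics/w4.png","pics/w4.npz")
a=cv2.resize(im[25:65,50:110],None,fx=10,fy=10,interpolation=cv2.INTER_CUBIC); b=cv2.resize(im[170:210,130:190],None,fx=10,fy=10,interpolation=cv2.INTER_CUBIC)
a=cv2.convertScaleAbs(a,alpha=1.5,beta=20);b=cv2.convertScaleAbs(b,alpha=1.5,beta=20)
cv2.imwrite("pics/p4.png",cv2.resize(np.hstack([a,b]),None,fx=.66,fy=.66))
# disc fit
m=(abs(W[...,2]-40)<4); m[:, 235:]=0
g=cv2.cvtColor(im,cv2.COLOR_BGR2GRAY); m2=(m&(g<80)).astype(np.uint8)
Q=W[m2>0]; print("disc top z",np.median(Q[:,2]))
cnt=max(cv2.findContours(m2,cv2.RETR_EXTERNAL,cv2.CHAIN_APPROX_NONE)[0],key=cv2.contourArea)
P=np.array([px2w(c,u,v,40)[:2] for u,v in cnt[:,0]])
from scipy.optimize import least_squares
f=lambda x:np.hypot(*(P-x[:2]).T)-100
r=least_squares(f,[494,-310],loss="soft_l1",f_scale=1.0); print("disc",r.x,np.median(abs(r.fun)))
```

```text
disc top z 40.038069292482476
disc [ 493.75872194 -305.83730072] 1.2408100515578724
```

View pics/p4.png

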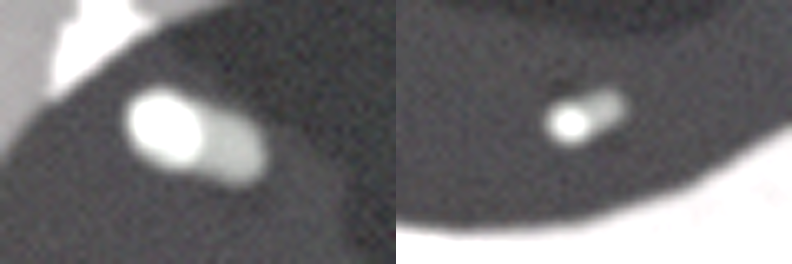

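Run:
```python
from h import *
im,c,W=plate_rel("pics/w4.png","pics/w4.npz")
B=px2w(c,75.0,43.8,55.5); S=px2w(c,156.1,188.2,55.5); print(B,S, np.linalg.norm(B-S),"exp 160.5")
d=S-B; print("yaw",np.degrees(np.arctan2(d[1],d[0]))-np.degrees(np.arctan2(62,148)),"centre",(B+S)/2)
f=lambda y:None
```

```text
[ 437.89334639 -362.53734777   55.5       ] [ 548.67314428 -247.82069393   55.5       ] 159.47436875468753 exp 160.5
yaw 23.27047131884748 centre [ 493.28324534 -305.17902085   55.5       ]
```

```bash
cat >> h.py <<'E'
TC=np.eye(4); TC[:3,:3]=[[.001,-.282,.959],[.001,-.959,-.282],[1,.001,0]]; TC[:3,3]=[-142.3,71.2,-.2]
def camat(P,R):
    c=dict(manip.calibration("wrist")); T=np.eye(4); T[:3,:3]=R;T[:3,3]=P; c["cam_to_world"]=T@TC; return c
SC=np.array([493.3,-305.2]); SY=np.radians(23.3)
def st(x,y,z): return np.array([SC[0]+np.cos(SY)*x-np.sin(SY)*y, SC[1]+np.sin(SY)*x+np.cos(SY)*y, z])
E
python3 - <<'E'
from h import *
for x,y,z in [(0,40,100),(60,120,150),(90,110,130),(50,100,130),(80,90,120),(80,90,180),(60,80,200)]:
    c=camat(st(x,y,z),down(SY+np.pi/2)); print(x,y,z,"big",w2px(c,st(-74,-31,55)).round(),"small",w2px(c,st(74,31,55)).round(),"platecorner",w2px(c,st(x-85,y-42,z-13)).round(),w2px(c,st(x+20,y-42,z-13)).round())
E
```

```text
0 40 100 big [202. 111.] small [305. 315.] platecorner [233.  87.] [247. 274.]
60 120 150 big [109.  26.] small [214. 218.] platecorner [233.  87.] [247. 274.]
90 110 130 big [ 93. -38.] small [214. 190.] platecorner [233.  87.] [247. 274.]
50 100 130 big [121.  34.] small [232. 238.] platecorner [233.  87.] [247. 274.]
80 90 120 big [117. -26.] small [238. 207.] platecorner [233.  87.] [247. 274.]
80 90 180 big [166.   9.] small [254. 188.] platecorner [233.  87.] [247. 274.]
60 80 200 big [192.  43.] small [269. 202.] platecorner [233.  87.] [247. 274.]
```

Run:
```python
from h import *
print(st(45,115,150)); c=camat(st(45,115,150),down(SY+np.pi/2)); print(w2px(c,st(-74,-31,55)),w2px(c,st(74,31,55)))
to(st(45,115,150),down(SY+np.pi/2))
```

```text
[ 489.14235437 -181.77911853  150.        ]
[119.33904699  48.61618636] [221.3882756  234.12506399]
shift [ 84.9  18.9 -99. ] rv [ 0.0243 -0.0001  0.0004] deg 1.4
```

send_rows --moves '[[[4,2,-15],[0.005,0,0],-1],[[10,6,-35],[0.01,0,0],-1],[[22,10,-55],[0.016,0,0],-1],[[38,14,-75],[0.02,0,0],-1],[[54,17,-90],[0.024,0,0],-1],[[65,19,-97],[0.024,0,0],-1],[[70,19,-99],[0.024,0,0],-1],[[70,19,-99],[0.024,0,0],-1],[[70,19,-99],[0.024,0,0],-1]]'

```text
time: 7.2
tool_pos: [489.3, -181.4, 165.3]
tool_rot: [-1.625, 1.57, 0.354]
wrist_force: [0.2, 0.0, -5.0]
width: 11.2
```

```bash
cat > look.py <<'E'
import sys
from h import *
n=sys.argv[1]
p,R,s=cur(); print(p.round(2),s["width"],s["wrist_force"].round(2),abs(s["qd"]).max().round(3),s["time"])
c=manip.calibration("wrist"); im,d=manip.snapshot("wrist"); cv2.imwrite(f"pics/{n}.png",im); np.savez(f"pics/{n}.npz",d=d,T=c["cam_to_world"],p=p,R=R)
E
python3 look.py w5
```

```text
[ 489.25 -181.38  165.27] 11.238498964507134 [ 0.24  0.04 -4.97] 0.014 7.2
```

View pics/w5.png

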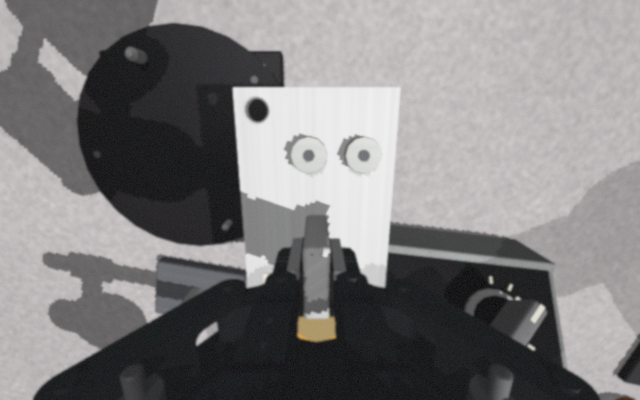

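Run:
```python
from h import *
im,c,W=plate_rel("pics/w5.png","pics/w5.npz")
a=cv2.resize(im[34:74,110:170],None,fx=6.6,fy=6.6,interpolation=cv2.INTER_CUBIC); b=cv2.resize(im[205:245,195:255],None,fx=6.6,fy=6.6,interpolation=cv2.INTER_CUBIC)
cv2.imwrite("pics/p5.png",cv2.convertScaleAbs(np.hstack([a,b]),alpha=1.8,beta=20))
print(w2px(c,st(-74,-31,55.5)),w2px(c,st(74,31,55.5)))
g=cv2.cvtColor(im,cv2.COLOR_BGR2GRAY)
for (u0,v0,u1,v1) in [(120,44,150,64),(215,215,240,240)]:
    sub=g[v0:v1,u0:u1].astype(int); print(sub.max())
```

```text
[131.55195679  52.60230601] [226.23845421 227.7864044 ]
118
105
```

View pics/p5.png

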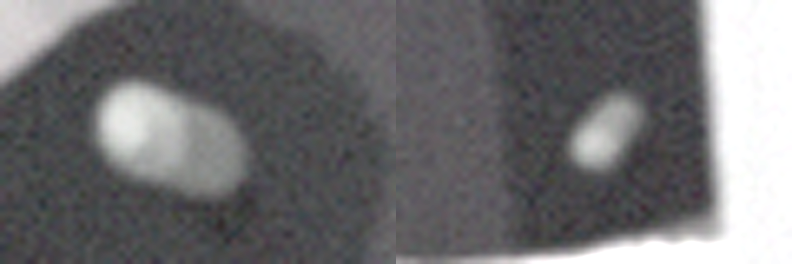

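Run:
```python
from h import *
im,c,W=plate_rel("pics/w5.png","pics/w5.npz")
for nm,B,S,z in [("tip",(130.5,52.8),(225.0,227.0),54.5),("foot",(141.7,57.8),(228.8,221.7),40)]:
    B=px2w(c,*B,z); S=px2w(c,*S,z); d=S-B
    print(nm,B.round(1),S.round(1),np.linalg.norm(d).round(1),"yaw",(np.degrees(np.arctan2(d[1],d[0]))-22.73).round(2),"c",((B+S)/2).round(1))
m=(abs(W[...,2]-40)<4); m[:, 250:]=0
g=cv2.cvtColor(im,cv2.COLOR_BGR2GRAY); m2=(m&(g<90)).astype(np.uint8)
cnt=max(cv2.findContours(m2,cv2.RETR_EXTERNAL,cv2.CHAIN_APPROX_NONE)[0],key=cv2.contourArea)
P=np.array([px2w(c,u,v,40)[:2] for u,v in cnt[:,0] if u<190])
from scipy.optimize import least_squares
r=least_squares(lambda x:np.hypot(*(P-x[:2]).T)-100,[494,-310],loss="soft_l1",f_scale=1.0); print("disc",r.x,np.median(abs(r.fun)))
```

```text
tip [ 438.1 -364.3   54.5] [ 549.2 -248.9   54.5] 160.2 yaw 23.35 c [ 493.7 -306.6   54.5]
foot [ 439.  -363.6   40. ] [ 549.6 -249.5   40. ] 158.9 yaw 23.16 c [ 494.3 -306.5   40. ]
disc [ 493.42985666 -305.08748634] 0.6433821071279056
```

```bash
sed -i 's/SC=np.array.*;/SC=np.array([493.7,-306.2]);/' h.py
python3 - <<'E'
from h import *
to(st(0,42,98),down(SY+np.pi/2))
E
```

```text
shift [ 67.6  45.6 -74.1] rv [ 0.001  -0.0007  0.0013] deg 0.1
```

send_rows --moves '[[[2,7,-12],[0,0,0],-1],[[6,16,-27],[0,0,0],-1],[[14,26,-42],[0,-0.001,0.001],-1],[[26,36,-57],[0,-0.001,0.001],-1],[[42,42,-68],[0,-0.001,0.001],-1],[[56,45,-73],[0,-0.001,0.001],-1],[[65,45.6,-74],[0,-0.001,0.001],-1],[[67.6,45.6,-74],[0,-0.001,0.001],-1],[[67.6,45.6,-74],[0,-0.001,0.001],-1]]'

```text
time: 8.15
tool_pos: [476.8, -266.8, 97.6]
tool_rot: [0.141, 1.569, 2.12]
wrist_force: [0.0, 0.8, -4.8]
width: 10.9
```

```bash
python3 look.py w6
python3 - <<'E'
from h import *
im=cv2.imread("pics/w6.png"); crop(im,160,60,320,200,5,"pics/w6c.png")
im,d=manip.snapshot("scene"); cv2.imwrite("pics/s6.png",im)
E
```

```text
[ 476.81 -266.75   97.6 ] 10.914829276267424 [ 0.04  0.84 -4.77] 0.015 8.15
```

View pics/w6c.png

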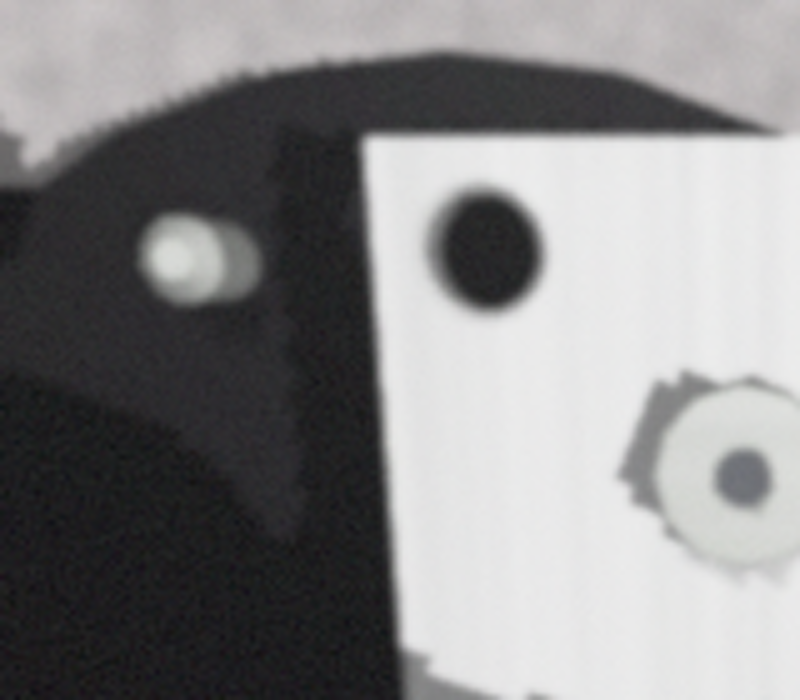

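View pics/w6.png

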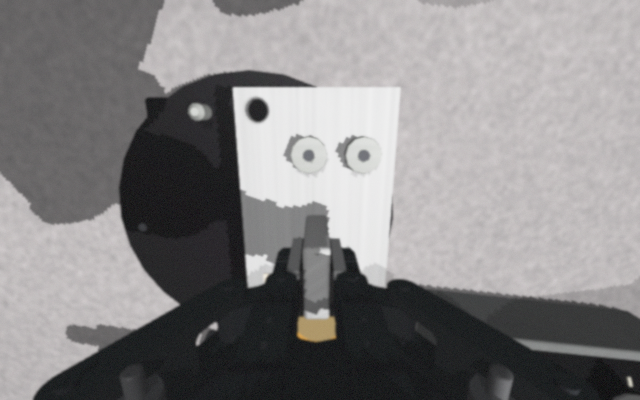

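Run:
```python
from h import *
im,c,W=plate_rel("pics/w6.png","pics/w6.npz"); D=np.load("pics/w6.npz"); p,R=D["p"],D["R"]
g=W[95:130,330:380].reshape(-1,3); print("top z",np.nanmedian(g[:,2]), "screwfree",np.nanmedian(W[95:125,275:390,2]), np.nanmedian(W[150:220,150:200,2]))
H=px2w(c,256.8,109.4,84.3); print("hole",H.round(1),"tool",(R.T@(H-p)).round(2))
for nm,u,v,z in [("tip",194.6,111.2,56),("base",196.2,111.2,53),("foot",204.6,112,40)]:
    B=px2w(c,u,v,z); print(nm,B.round(1),"pin-hole tool",(R.T@(B-H)).round(2))
```

```text
top z 84.47623744325386 screwfree 84.44270310905682 39.89646633038288
hole [ 420.5 -324.7   84.3] tool [ 13.27  74.7  -30.86]
tip [ 438.1 -364.3   56. ] pin-hole tool [ 28.24  -0.46 -43.36]
base [ 438.1 -364.5   53. ] pin-hole tool [ 31.24  -0.41 -43.58]
foot [ 438.3 -364.1   40. ] pin-hole tool [ 44.24  -0.71 -43.25]
```

Run:
```python
from h import *
p,R,s=cur(); print(np.degrees(np.arctan2(R[1,2],R[0,2]))-90, R[:,0])
# target: hole (tool (74.7,-30.86)) lands on pin at yaw SY
Rt=down(np.radians(90+23.33)); B=np.array([438.15,-364.3])
for hole in ([74.7,-30.86],[74.2,-30.9]):
    off=Rt@np.array([0,*hole]); P=np.array([*(B-off[:2]),97.6]); print(P); to(P,Rt)
print(st(0,0,0))
```

```text
23.405489481201215 [ 1.06113653e-03 -7.43590970e-05 -9.99999434e-01]
[ 494.52109135 -306.37997186   97.6       ]
shift [  1.    0.1 -42.6] rv [ 0.0013 -0.0005  0.0009] deg 0.1
[ 494.04613072 -306.54125546   97.6       ]
shift [  1.    0.6 -42.6] rv [ 0.0013 -0.0005  0.0009] deg 0.1
[ 493.7 -306.2    0. ]
```

Run:
```python
from h import *
for i in range(3):
    p,R,s=cur(); print(p,s["time"],s["q"])
```

```text
[ 477.65034978 -267.20982664   98.58644672] 8.25 [-5.89921504e-01  3.26796986e-01  1.91214855e+00  6.73784168e-04
  9.01724077e-01 -2.56963859e+00]
[ 477.65034978 -267.20982664   98.58644672] 8.25 [-5.89921504e-01  3.26796986e-01  1.91214855e+00  6.73784168e-04
  9.01724077e-01 -2.56963859e+00]
[ 477.65034978 -267.20982664   98.58644672] 8.25 [-5.89921504e-01  3.26796986e-01  1.91214855e+00  6.73784168e-04
  9.01724077e-01 -2.56963859e+00]
```

View pics/s6.png

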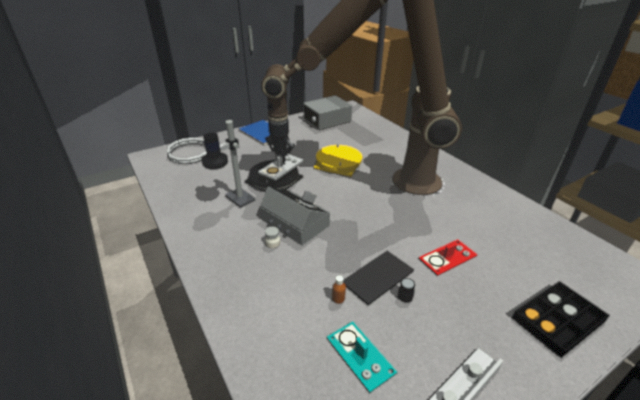

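send_rows --moves '[[[0,0,-5],[0,0,0],-1],[[0,0,-14],[0,0,0],-1],[[1,-0.1,-25],[0,0,0],-1],[[2,-0.2,-35],[0,0,0],-1],[[5,-0.2,-41],[0,0,0],-1],[[8,-0.2,-43],[0,0,0],-1],[[11,-0.2,-43],[0,0,0],-1],[[13,-0.2,-43],[0,0,0],-1],[[13,-0.2,-43],[0,0,0],-1],[[13,-0.2,-43],[0,0,0],-1]]'

```text
time: 9.25
tool_pos: [494.7, -306.2, 85.4]
tool_rot: [-1.498, 1.57, 0.482]
wrist_force: [0.6, -0.0, -5.4]
width: 11.3
```

```bash
python3 look.py w7
python3 - <<'E'
from h import *
im=cv2.imread("pics/w7.png"); crop(im,225,80,305,140,10,"pics/w7c.png")
p,R,s=cur(); print(p, np.degrees(np.arctan2(R[1,2],R[0,2]))-90, R[:,0].round(4))
E
```

```text
[ 494.72 -306.2    85.41] 11.287666600799358 [ 0.65 -0.02 -5.39] 0.008 9.25
[ 494.88045205 -306.32623464   85.61994632] 23.421173760783958 [ 1.e-03  1.e-04 -1.e+00]
```

View pics/w7c.png

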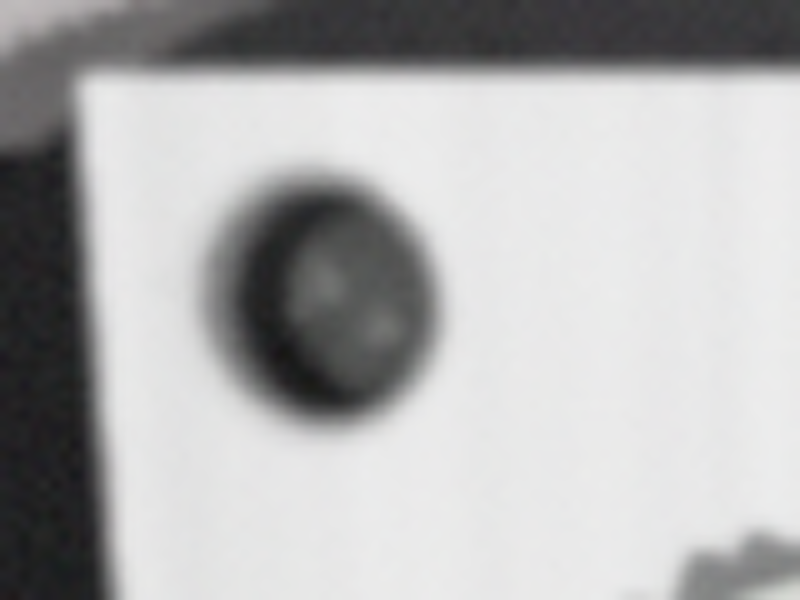

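View pics/w7.png

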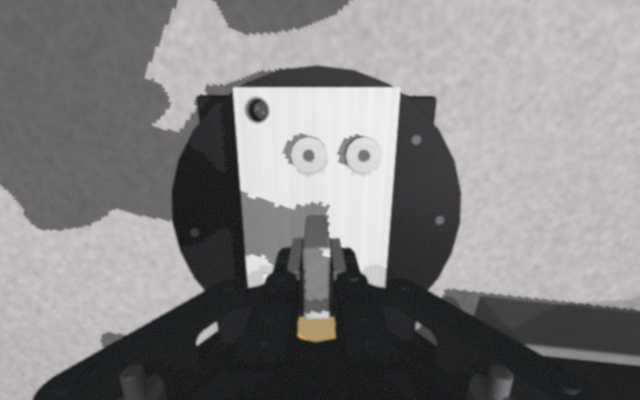

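Run:
```python
from h import *
im,c,W=plate_rel("pics/w7.png","pics/w7.npz"); D=np.load("pics/w7.npz"); p,R=D["p"],D["R"]
zt=np.nanmedian(W[95:125,275:390,2]); print("top",zt)
H=px2w(c,256.7,109.3,zt); print(H, R.T@(H-p))
out=cv2.resize(im[80:140,225:305],None,fx=10,fy=10,interpolation=cv2.INTER_CUBIC)
out=cv2.convertScaleAbs(out,alpha=2.2,beta=0)
for z,r,col in [(zt,6,(0,0,255)),(zt-8,6,(0,128,255)),(56,2.5,(0,255,0)),(53,5,(255,255,0))]:
    pts=[]
    for a in np.linspace(0,2*np.pi,60):
        q=w2px(c,[H[0]+r*np.cos(a),H[1]+r*np.sin(a),z]); pts.append([(q[0]-225+.45)*10,(q[1]-80+.45)*10])
    cv2.polylines(out,[np.int32(pts)],True,col,1)
    print(z,w2px(c,[H[0],H[1],z]))
cv2.imwrite("pics/w7o.png",out)
```

```text
top 72.17056999351162
[ 438.39298761 -364.23366261   72.17056999] [ 13.18280545  74.76617725 -30.86394243]
72.17056999351162 [256.7 109.3]
64.17056999351162 [259.63600501 109.63232409]
56 [262.35058067 109.93958476]
53 [263.28320414 110.04514768]
```

View pics/w7o.png

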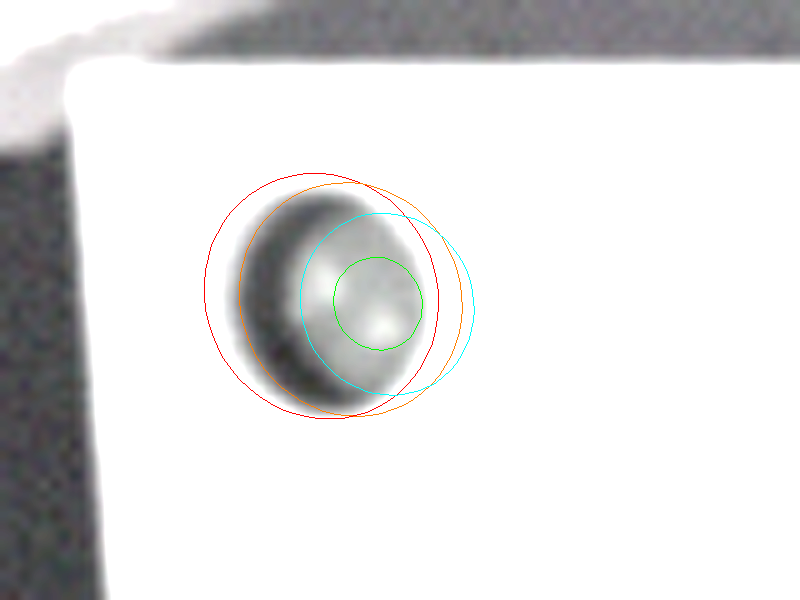

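send_rows --moves '[[[0,0.1,-0.6],[0,0,0],-1],[[2,0.1,-0.6],[0,0,0],-1],[[4,0.1,-0.6],[0,0,0],-1],[[6,0.1,-0.6],[0,0,0],-1],[[8,0.1,-0.6],[0,0,0],-1],[[10,0.1,-0.6],[0,0,0],-1],[[11.5,0.1,-0.6],[0,0,0],-1],[[12,0.1,-0.6],[0,0,0],-1],[[12,0.1,-0.6],[0,0,0],-1]]'

```text
time: 10.2
tool_pos: [495.0, -306.9, 73.5]
tool_rot: [-1.757, 1.57, 0.223]
wrist_force: [1.0, 0.4, -4.4]
width: 11.2
```

```bash
python3 look.py w8
python3 - <<'E'
from h import *
im=cv2.imread("pics/w8.png"); crop(im,225,80,305,140,10,"pics/w8c.png")
p,R,s=cur(); print(p, np.degrees(np.arctan2(R[1,2],R[0,2]))-90, R[:,0].round(4),s["wrist_force"],s["wrist_torque"])
im,c,W=plate_rel("pics/w8.png","pics/w8.npz"); print(np.nanmedian(W[95:125,275:390,2]))
E
```

```text
[ 494.98 -306.89   73.47] 11.151637210046855 [ 1.02  0.44 -4.37] 0.005 10.2
[ 495.04860616 -306.94117611   73.59797126] 23.418011599097326 [ 1.e-03  1.e-04 -1.e+00] [ 0.27841341  0.2018024  -5.01145841] [ 0.03480843  0.00060485 -0.00668548]
60.221728018679784
```

View pics/w8c.png

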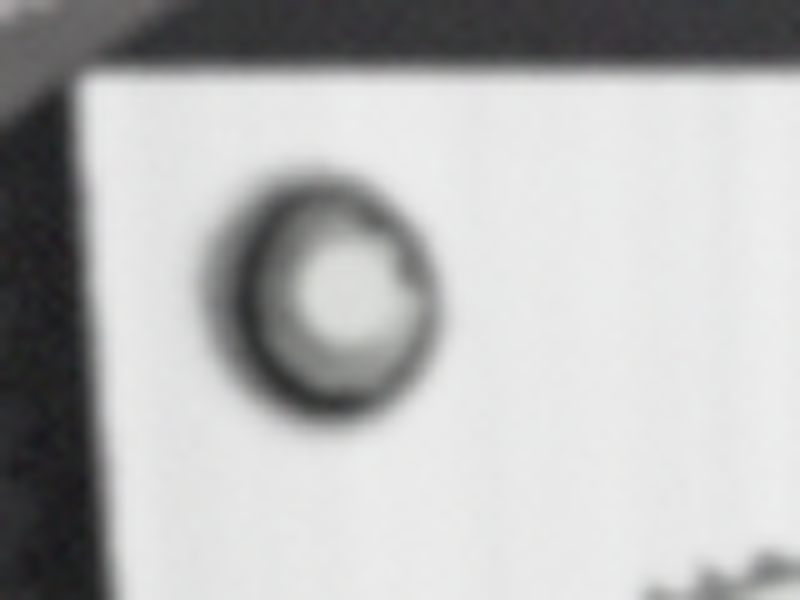

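send_rows --moves '[[[2,0.2,0.3],[0,0,0],-1],[[4,0.2,0.3],[0,0,0],-1],[[6,0.2,0.3],[0,0,0],-1],[[8,0.2,0.3],[0,0,0],-1],[[9.5,0.2,0.3],[0,0,0],-1],[[10.5,0.2,0.3],[0,0,0],-1],[[11,0.2,0.3],[0,0,0],-1],[[11,0.2,0.3],[0,0,0],-1]]'

```text
time: 11.05
tool_pos: [494.8, -306.7, 62.5]
tool_rot: [-1.859, 1.57, 0.121]
wrist_force: [0.1, -0.3, -4.4]
width: 11.2
```

```bash
python3 look.py w9
python3 - <<'E'
from h import *
im=cv2.imread("pics/w9.png"); crop(im,225,80,305,140,10,"pics/w9c.png")
p,R,s=cur(); print(p, s["wrist_force"],s["wrist_torque"])
im,c,W=plate_rel("pics/w9.png","pics/w9.npz"); print(np.nanmedian(W[95:125,275:390,2]))
E
```

```text
[ 494.75 -306.73   62.54] 11.193474306579985 [ 0.14 -0.33 -4.38] 0.004 11.05
[ 494.8111406  -306.74338782   62.61898872] [ 0.7585708  -0.62537407 -5.06128983] [ 0.02083324  0.0051988  -0.03535364]
49.23987824387831
```

View pics/w9c.png

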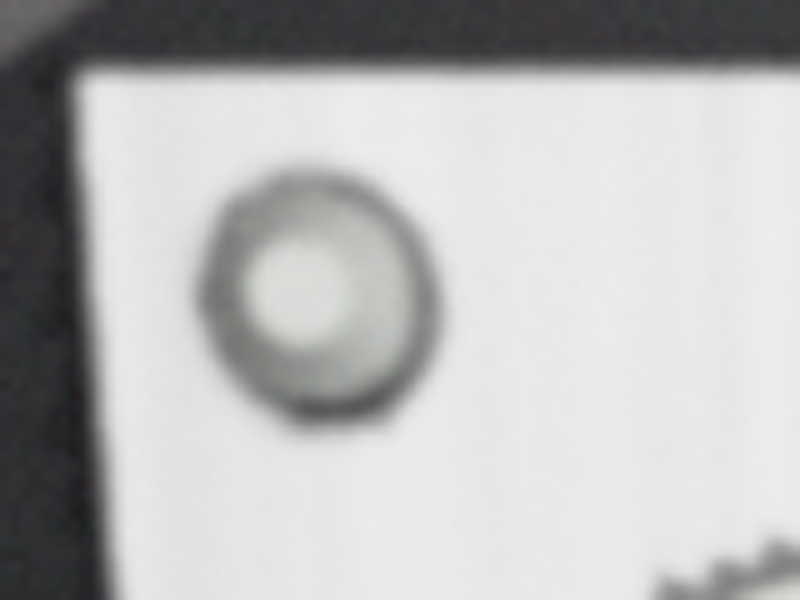

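send_rows --moves '[[[0.6,0,0],[0,0,0],-1],[[1.2,0,0],[0,0,0],-1],[[1.6,0,0],[0,0,0],-1],[[1.6,0,0],[0,0,0],-1]]'

```text
time: 11.5
tool_pos: [494.8, -306.8, 61.1]
tool_rot: [-1.939, 1.57, 0.041]
wrist_force: [-0.4, 0.4, -2.9]
width: 11.1
```

Touching lightly; a touch lower, then open gradually.

send_rows --moves '[[[0.5,0,0],[0,0,0],-1],[[0.5,0,0],[0,0,0],-1]]'

```text
time: 11.7
tool_pos: [494.8, -306.8, 61.1]
tool_rot: [-1.873, 1.57, 0.106]
wrist_force: [-1.7, -0.3, -0.0]
width: 11.2
```

send_rows --moves '[[[0,0,0],[0,0,0],-0.7],[[0,0,0],[0,0,0],-0.5],[[0,0,0],[0,0,0],-0.3],[[0,0,0],[0,0,0],-0.1],[[0,0,0],[0,0,0],0],[[0,0,0],[0,0,0],0]]'

```text
time: 12.3
tool_pos: [494.9, -306.9, 61.1]
tool_rot: [-2.029, 1.57, -0.049]
wrist_force: [0.6, -0.9, -0.1]
width: 42.3
```

```bash
python3 look.py w10
python3 - <<'E'
from h import *
im,c,W=plate_rel("pics/w10.png","pics/w10.npz"); print(np.nanmedian(W[95:125,275:390,2]))
E
```

```text
[ 494.92 -306.9    61.13] 42.271696179849265 [ 0.58 -0.86 -0.15] 0.002 12.3
47.733438828118835
```

View pics/w10.png

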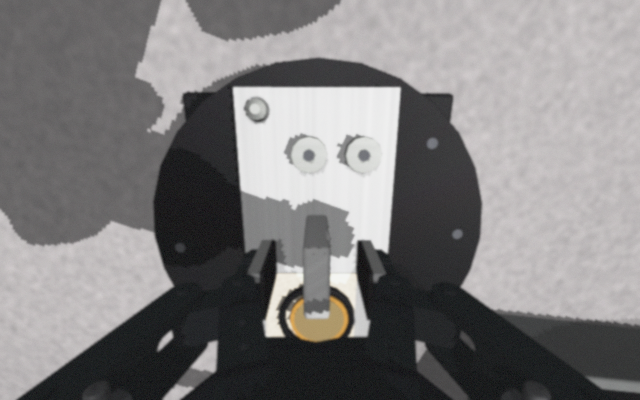

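Run:
```python
from h import *
Rt=down(np.radians(105))
for P in ([430,0,240],[470,0,240],[490,0,200],[450,-10,220]):
    c=camat(P,Rt); print(P,w2px(c,[517,2,120]).round(),w2px(c,[490,-90,90]).round())
to([495,-307,180],down(np.radians(113.4)))
to([450,-10,220],Rt)
```

```text
[430, 0, 240] [296. 275.] [221. 219.]
[470, 0, 240] [306. 240.] [227. 184.]
[490, 0, 200] [310. 239.] [218. 173.]
[450, -10, 220] [310. 270.] [228. 210.]
shift [-1.189e+02 -1.000e-01 -2.000e-01] rv [ 0.0003 -0.0005  0.001 ] deg 0.1
shift [-158.9  -76.9  290.2] rv [ 0.1469 -0.0004  0.0011] deg 8.4
```

send_rows --moves '[[[-5,0,0],[0,0,0],0.1],[[-15,0,0],[0,0,0],0.1],[[-30,0,0],[0,0,0],0.1],[[-50,0,0],[0,0,0],0],[[-75,0,0],[0,0,0],0],[[-100,0,0],[0,0,0],0],[[-125,0,0],[0,0,0],0],[[-145,0,0],[0,0,0],0],[[-150,0,0],[0,0,0],0]]'

```text
time: 13.25
tool_pos: [496.7, -308.3, 215.9]
tool_rot: [-2.536, 1.562, -0.556]
wrist_force: [-0.3, 0.4, 1.0]
width: 42.8
```

```bash
python3 look.py w11;  python3 - <<'E'
from h import *
to([450,-10,215],down(np.radians(105)))
E
```

```text
[ 496.74 -308.27  215.92] 42.78003511333347 [-0.3   0.41  0.95] 0.072 13.25
shift [ -1.4 -75.9 291.9] rv [ 0.1469 -0.0058  0.0048] deg 8.4
```

View pics/w11.png

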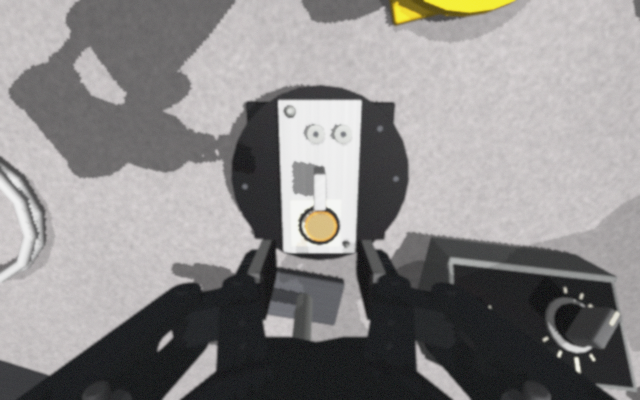

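Run:
```python
from h import *
Rt=down(np.radians(105)); P=[505,-5,230]
c=camat(P,Rt); print(P,w2px(c,[517,2,120]).round())
to(P,Rt)
im=cv2.imread("pics/w11.png"); crop(im,270,90,370,265,4,"pics/w11c.png")
```

```text
[505, -5, 230] [320. 212.]
shift [ -16.1 -128.4  274.5] rv [ 0.1469 -0.0058  0.0048] deg 8.4
```

View pics/w11c.png

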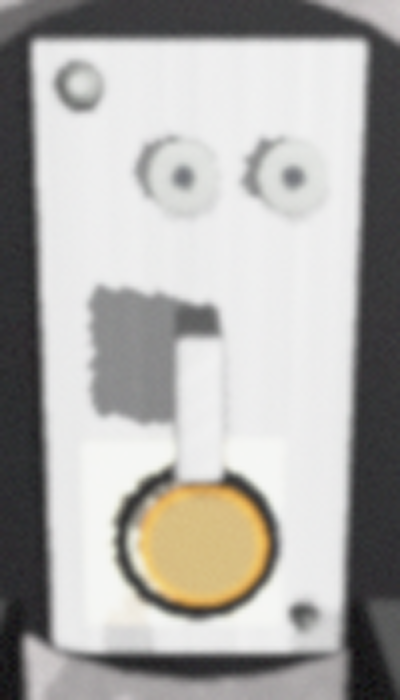

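send_rows --moves '[[[-5,-8,20],[0.01,0,0],0],[[-10,-22,50],[0.03,-0.002,0.002],0],[[-14,-38,85],[0.05,-0.004,0.004],0],[[-16,-56,122],[0.07,-0.006,0.005],0],[[-16,-75,160],[0.09,-0.006,0.005],0],[[-16,-94,200],[0.11,-0.006,0.005],0],[[-16,-112,240],[0.13,-0.006,0.005],0],[[-16,-124,264],[0.147,-0.006,0.005],0],[[-16,-128,274],[0.147,-0.006,0.005],0],[[-16,-128,274],[0.147,-0.006,0.005],0],[[-16,-128,274],[0.147,-0.006,0.005],0]]'

```text
time: 14.4
tool_pos: [504.5, -6.5, 229.5]
tool_rot: [1.857, 1.569, -2.593]
wrist_force: [0.7, -0.5, -0.5]
width: 42.5
```

```bash
python3 look.py w12;  python3 - <<'E'
from h import *
im=cv2.imread("pics/w12.png"); crop(im,200,110,440,310,3,"pics/w12c.png")
E
```

```text
[504.55  -6.45 229.53] 42.531359676188615 [ 0.74 -0.53 -0.49] 0.02 14.4
```

View pics/w12c.png

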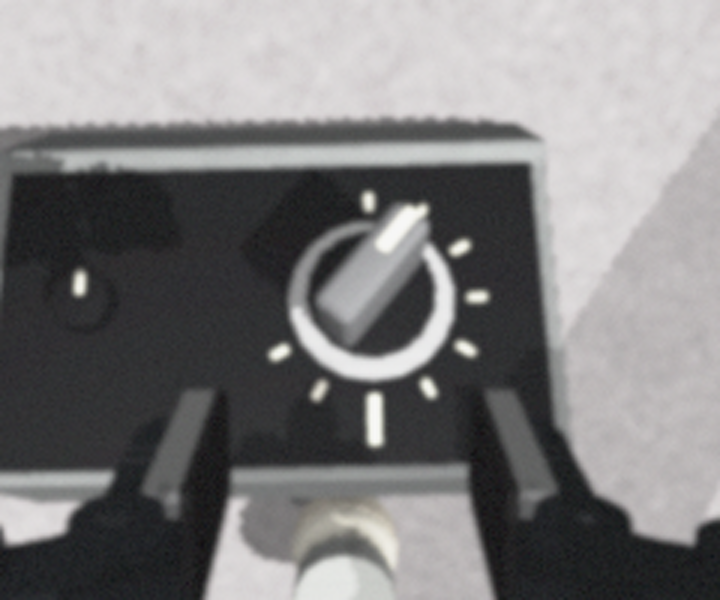

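View pics/w12.png

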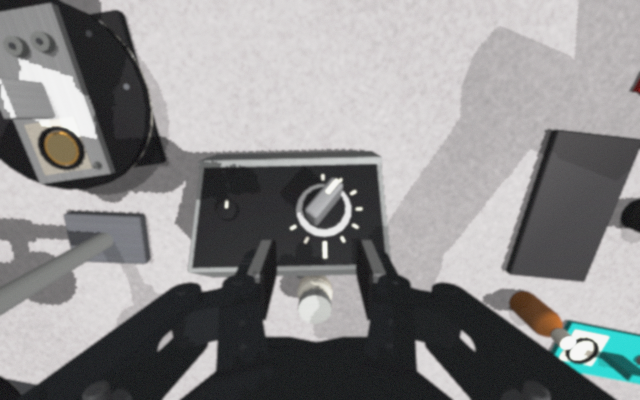

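```bash
cat > dial.py <<'E'
from h import *
im,c,W=plate_rel("pics/w12.png","pics/w12.npz"); D=np.load("pics/w12.npz"); p,R=D["p"],D["R"]
def cp(a,b): return np.array([200+a/3-.33,110+b/3-.33])
reg=np.zeros((400,640),bool); reg[170:195,240:290]=1; reg[230:255,250:285]=1; reg[170:250,362:372]=1
Q=W[reg]; Q=Q[np.isfinite(Q).all(1)]
m=Q.mean(0)
for _ in range(4):
    U,S,V=np.linalg.svd(Q-m,full_matrices=False); n=V[2]*np.sign(V[2][2]); r=(Q-m)@n; k=abs(r)<max(2*r.std(),1); Q=Q[k]; m=Q.mean(0)
print("n",n,"lean",np.degrees(np.arccos(n[2])),"front yaw",np.degrees(np.arctan2(-n[1],-n[0])),"std",r.std(),len(Q))
T=c["cam_to_world"]; f=f_of(c)
def onplane(uv,h=0):
    d=T[:3,:3]@np.array([(uv[0]-c["cx"])/f,(uv[1]-c["cy"])/f,1]); s=((m+n*h-T[:3,3])@n)/(d@n); return T[:3,3]+s*d
ticks={0:(369,200),2:(460,247),3:(477,296),4:(466,348),5:(428,388),7:(319,390),8:(279,352)}
P={k:onplane(cp(*v)) for k,v in ticks.items()}
from scipy.optimize import least_squares
up=np.array([0,0,1])-n*n[2]; up/=np.linalg.norm(up); right=np.cross(up,n)  # facing panel: right = up x n
# step k direction: 0 down, clockwise => 3 left
def dirk(th,e): a=th; return -np.cos(a+e)*up - np.sin(a+e)*right
K=list(P)
def res(x):
    C=m+x[0]*up+x[1]*right
    return np.concatenate([P[k]-(C+x[2]*dirk(k*np.pi/6,x[3])) for k in K])
r=least_squares(res,[0,0,30,0]); x=r.x; C=m+x[0]*up+x[1]*right
print("centre",C.round(2),"rad",x[2],"e",x[3],"rms",np.sqrt((r.fun**2).mean()))
up2=-dirk(0,x[3]); 
print("up2",up2,"yaw upslope",np.degrees(np.arctan2(up2[1],up2[0])))
# pointer tip ends at bar top (h=42): pixels of bar top outline
for nm,a in [("ptr white inner",(385,245)),("ptr white outer top",(410,212)),("bar tail top mid",(333,312))]:
    q=onplane(cp(*a),42)-C; ang=np.arctan2(-q@right,-q@up); print(nm,"r",np.hypot(q@right,q@up).round(1),"ang",np.degrees(ang-x[3]).round(1))
np.savez("dial.npz",n=n,C=C,up=up2)
E
python3 dial.py
python3 - <<'E'
from h import *
im=cv2.imread("pics/w12.png"); crop(im,295,170,350,235,10,"pics/w12d.png")
E
```

```text
n [0.99121403 0.11910757 0.05751634] lean 86.70273699568355 front yaw -173.14800172189527 std 16.482266388824815 2332
centre [501.78  27.5  132.72] rad 57.44819750032726 e -0.4155903684386441 rms 45.18359635960767
up2 [-0.00407755 -0.40712442  0.91336361] yaw upslope -90.57382634161999
ptr white inner r 290.8 ang 24.5
ptr white outer top r 449.8 ang 20.7
bar tail top mid r 123.2 ang 40.1
```

View pics/w12d.png

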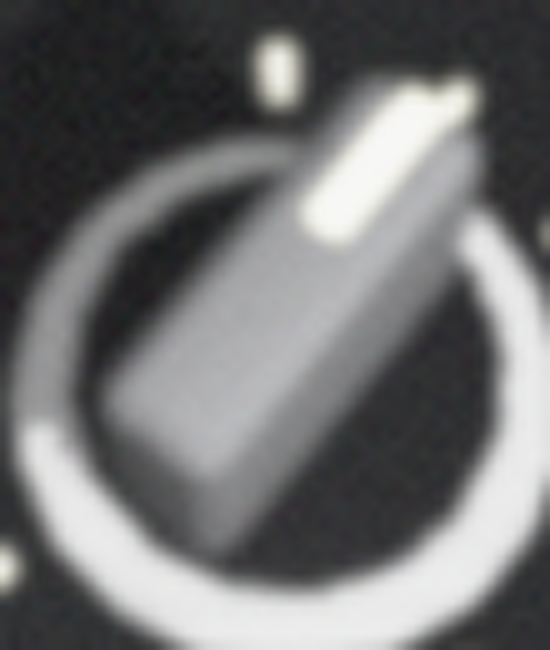

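```bash
python3 - <<'E'
s=open("dial.py").read()
s=s.replace("m=Q.mean(0)\nfor","""G=np.c_[Q[:,:2],np.ones(len(Q))]
best=0; rng=np.random.default_rng(0)
for _ in range(300):
    i=rng.choice(len(Q),3,False)
    try: a=np.linalg.solve(G[i],Q[i,2])
    except Exception: continue
    k=abs(Q[:,2]-G@a)<1.5
    if k.sum()>best: best=k.sum(); kb=k
print(len(Q),best); Q=Q[kb]; m=Q.mean(0)
for""")
open("dial.py","w").write(s)
E
python3 dial.py
python3 - <<'E'
from h import *
im,c,W=plate_rel("pics/w12.png","pics/w12.npz")
for u,v in [(250,180),(270,190),(260,240),(280,250),(366,200),(366,240),(315,215),(330,185)]: print(u,v,W[v,u].round(1))
E
```

```text
2906 2312
n [-0.55104192 -0.16084216  0.81883002] lean 35.03215455189742 front yaw 16.271856411514687 std 0.5112231328328638 2156
centre [522.13   5.51  88.76] rad 36.311997983891594 e 0.0007136479157423459 rms 0.08699465409896459
up2 [0.78622994 0.22874714 0.57403591] yaw upslope 16.22192051628627
ptr white inner r 5.1 ang 46.9
ptr white outer top r 18.2 ang 39.7
bar tail top mid r 20.7 ang -144.8
250 180 [516.8 -76.5  70.2]
270 190 [520.5 -53.1  75.3]
260 240 [564.3 -48.7 106.6]
280 250 [566.6 -27.  112.7]
366 200 [502.8  46.2  83.3]
366 240 [487.5  14.9 236.3]
315 215 [516.1  -4.8 132.1]
330 185 [490.    2.2 116.8]
```

```bash
cat >> dial.py <<'E'
print('--'); 
L=[]
for nm,a in [("tl",(105,400)),("tr",(205,475)),("hr",(485,155)),("hl",(365,75)),("wl in",(330,225)),("wl out",(415,95)),("tick1",(460,95))]:
    q=onplane((295+a[0]/10-.45,170+a[1]/10-.45),0 if nm=="tick1" else 42)-C; xy=np.array([-q@right,-q@up]); L.append(xy); print(nm,xy.round(1))
ax=(L[2]+L[3])/2-(L[0]+L[1])/2; print("bar ang",np.degrees(np.arctan2(*ax)),np.linalg.norm(ax),"mid",(sum(L[:4])/4).round(1))
for a,b in [(0,3),(1,2),(4,5)]: print(np.degrees(np.arctan2(*(L[b]-L[a]))))
print("tick1",np.degrees(np.arctan2(*L[6])))
E
python3 dial.py | sed -n '/--/,$p'
```

```text
--
tl [-16.8 -13.1]
tr [ -8.2 -20.1]
hr [17.5  9.3]
hl [ 6.9 17.3]
wl in [3.3 2.8]
wl out [11.4 15.2]
tick1 [19.1 33. ]
bar ang 39.60633126787079 38.7812616914428 mid [-0.2 -1.7]
38.02624734167484
41.17145386023468
33.0379317975066
tick1 30.02251531655504
```

```bash
cat >> dial.py <<'E'
out=[]
for th in (30,36):
    o=cv2.resize(im[170:235,295:350],None,fx=7,fy=7,interpolation=cv2.INTER_CUBIC)
    t=np.radians(th); ptr=dirk(t,x[3]); sd=np.cross(n,ptr)
    for h,col in ((42,(0,255,0)),(12,(0,0,255))):
        pts=[]
        for a,b in [(21,7),(21,-7),(-21,-7),(-21,7)]:
            q=w2px(c,C+n*h+ptr*a+sd*b); pts.append([(q[0]-295+.45)*7,(q[1]-170+.45)*7])
        cv2.polylines(o,[np.int32(pts)],True,col,1)
    out.append(o)
cv2.imwrite("pics/ov.png",np.hstack(out))
E
python3 dial.py >/dev/null
```

```text
(no output)
```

View pics/ov.png

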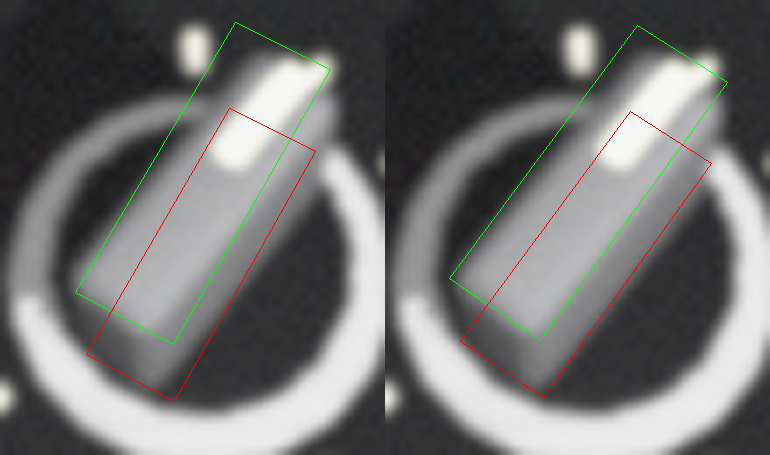

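```bash
cat > dtgt.py <<'E'
from h import *
d=np.load("dial.npz"); n,C,up=d["n"],d["C"],d["up"]; right=np.cross(up,n)
def ptr(t): return -np.cos(t)*up-np.sin(t)*right
def Rd(deg):
    t=np.radians(deg); b=ptr(t); x=-n
    # at 180deg z should be +right ; z perpendicular to bar
    z=np.cross(b,n); z=z if deg is None else z
    s=np.sign(np.dot(np.cross(ptr(np.pi),n),right)); z=s*z
    return np.stack([x,np.cross(z,x),z],1)
E
python3 - <<'E'
from dtgt import *
print(Rd(38).round(3),np.linalg.det(Rd(38)))
print("rot38->180",Ro.from_matrix(Rd(38).T@Rd(180)).as_rotvec())
print(C+80*n); to(C+80*n,Rd(38)); to(C+80*n,Rd(110))
p,R,s=cur(); print(s["q"])
# kin fit
dat=[(np.hypot(139.3,609.3),231.3,.308,1.634),(488.0,179.4,.1039,1.9952),(496.2,236.6,.05,1.9273),(547.7,98.6,.3268,1.9121),(np.hypot(*p[:2]),p[2],s["q"][1],s["q"][2])]
from scipy.optimize import least_squares
f=lambda x:np.concatenate([[x[0]+x[1]*np.sin(a)+x[2]*np.sin(a+b)-r, x[3]+x[1]*np.cos(a)+x[2]*np.cos(a+b)-z] for r,z,a,b in dat])
r=least_squares(f,[0,450,450,0]); print(r.x,r.fun.round(1))
E
```

```text
[[ 0.551 -0.792  0.264]
 [ 0.161  0.411  0.897]
 [-0.819 -0.452  0.354]] 0.9999999999999993
rot38->180 [2.47836754e+00 9.25915847e-18 5.86057196e-18]
[478.04417698  -7.35431585 154.26769084]
shift [75.4 25.8  6.4] rv [ 0.6206 -0.21   -0.5863] deg 50.4
shift [75.4 25.8  6.4] rv [ 1.8301 -0.5881 -0.4011] deg 112.5
[-9.93508829e-02  7.72700480e-02  1.91311319e+00 -6.92737926e-04
  1.15200097e+00 -1.93090826e+00]
[ -9.94870247 468.27524817 523.75752396 -23.11423438] [-4.9  1.8  3.  -0.8 -1.7  0.9  3.8 -2.7 -0.2  0.7]
```

send_rows --moves '[[[10,4,1],[0.08,-0.03,-0.08],0],[[20,8,2],[0.17,-0.06,-0.16],0],[[30,11,3],[0.25,-0.09,-0.24],0],[[40,14,3],[0.34,-0.12,-0.32],0],[[50,17,4],[0.42,-0.14,-0.4],0],[[60,20,5],[0.5,-0.17,-0.47],0],[[70,23,6],[0.57,-0.19,-0.54],0],[[75,26,6],[0.62,-0.21,-0.586],0],[[75,26,6],[0.62,-0.21,-0.586],0],[[75,26,6],[0.62,-0.21,-0.586],0],[[75,26,6],[0.62,-0.21,-0.586],0]]'

```text
time: 15.55
tool_pos: [479.6, -8.9, 156.1]
tool_rot: [-0.911, 0.958, 0.281]
wrist_force: [-0.1, -0.5, -0.1]
width: 42.8
```

```bash
python3 look.py w13;  python3 - <<'E'
from dtgt import *
p,R,s=cur(); print(s["q"].round(3),s["qd"].round(2)); to(C+80*n,Rd(38)); to(C+16.5*n,Rd(38))
E
```

```text
[479.59  -8.88 156.11] 42.77920299863517 [-0.1  -0.52 -0.08] 0.01 15.55
[-0.333 -0.131  2.426  0.835  0.465 -2.213] [ 0.01  0.    0.    0.01 -0.   -0.01]
shift [0.8 2.6 0. ] rv [ 0.002  -0.0001  0.0019] deg 0.2
shift [64.3  2.8  0.1] rv [ 0.002  -0.0001  0.0019] deg 0.2
```

View pics/w13.png

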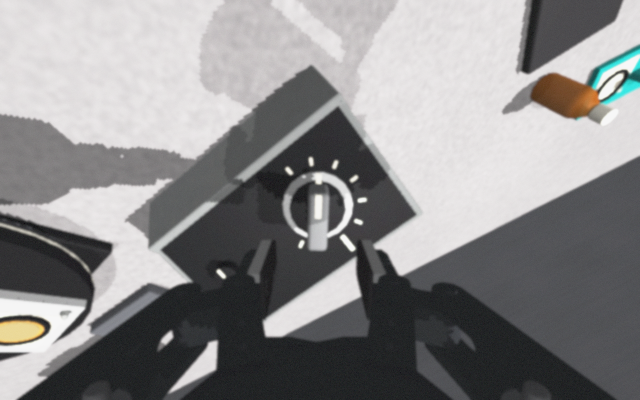

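send_rows --moves '[[[8,1.5,0],[0,0,0.002],0],[[20,2.5,0],[0,0,0.002],0],[[32,2.6,0],[0,0,0.002],0],[[44,2.7,0],[0,0,0.002],0],[[54,2.7,0],[0,0,0.002],0],[[60,2.7,0],[0,0,0.002],0],[[62.5,2.7,0],[0,0,0.002],0],[[62.5,2.7,0],[0,0,0.002],0],[[62.5,2.7,0],[0,0,0.002],0]]'

```text
time: 16.5
tool_pos: [512.3, 2.5, 103.9]
tool_rot: [-0.909, 0.959, 0.284]
wrist_force: [-0.6, 0.2, 0.1]
width: 42.9
```

```bash
python3 look.py w14;  python3 - <<'E'
from dtgt import *
p,R,s=cur(); print(s["q"].round(3)); to(C+18*n,Rd(38)); print("h",(p-C)@n)
E
```

```text
[512.34   2.52 103.91] 42.875824850871766 [-0.61  0.18  0.09] 0.01 16.5
[-0.271  0.07   2.388  1.141  0.339 -2.497]
shift [ 0.4  0.4 -0.1] rv [0.0024 0.     0.0003] deg 0.1
h 18.413242703283586
```

View pics/w14.png

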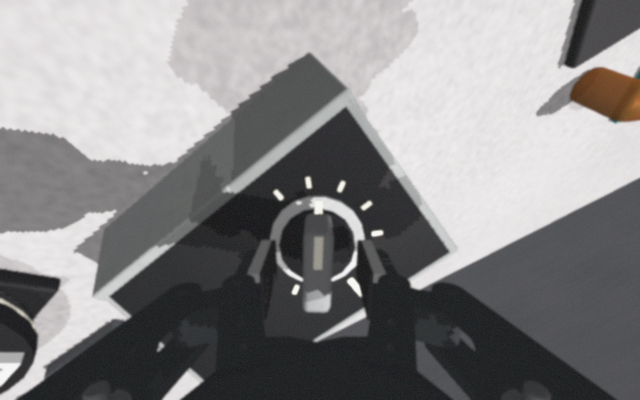

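send_rows --moves '[[[0,0,0],[0,0,0],-0.3],[[0,0,0],[0,0,0],-0.5],[[0,0,0],[0,0,0],-0.7],[[0,0,0],[0,0,0],-1],[[0,0,0],[0,0,0],-1],[[0,0,0],[0,0,0],-1],[[0,0,0],[0,0,0],-1]]' --squeeze 45

```text
time: 17.25
tool_pos: [512.4, 2.8, 104.6]
tool_rot: [-0.909, 0.958, 0.285]
wrist_force: [-3.3, 0.1, 6.1]
width: 13.1
```

Run:
```python
from dtgt import *
p,R,s=cur(); print(s["q"].round(3),s["width"],s["wrist_force"],s["wrist_torque"],"h",(p-C)@n,"lat",(p-C)@up,(p-C)@right); to(C+18*n,Rd(38)); to(C+18*n,Rd(90))
```

```text
[-0.271  0.069  2.388  1.141  0.34  -2.497] 13.139189403190958 [-3.28820679  0.10561956  6.09727705] [0.09154766 0.26660526 0.18857364] h 18.772294461825016 lat 0.7743446226740005 -0.09253588151918701
shift [ 0.8  0.6 -0.5] rv [0.0031 0.001  0.0006] deg 0.2
shift [ 0.8  0.6 -0.5] rv [9.106e-01 1.200e-03 1.000e-04] deg 52.2
```

send_rows --moves '[[[0,0,0],[0.07,0,0],-1],[[0,0,0],[0.15,0,0],-1],[[0,0,0],[0.23,0,0],-1],[[0,0,0],[0.31,0,0],-1],[[0,0,0],[0.4,0,0],-1],[[0,0,0],[0.49,0,0],-1],[[0,0,0],[0.58,0,0],-1],[[0,0,0],[0.67,0,0],-1],[[0,0,0],[0.76,0,0],-1],[[0,0,0],[0.84,0,0],-1],[[0,0,0],[0.91,0,0],-1],[[0,0,0],[0.91,0,0],-1]]'

```text
time: 18.45
tool_pos: [512.1, 2.5, 104.4]
tool_rot: [-0.0, 0.959, 0.284]
wrist_force: [-1.8, -1.3, 1.2]
width: 13.1
```

```bash
python3 look.py w15
python3 - <<'E'
from dtgt import *
p,R,s=cur(); print(s["q"].round(3),s["width"],s["wrist_force"],s["wrist_torque"],"h",(p-C)@n,"lat",(p-C)@up,(p-C)@right); to(C+18.5*n,Rd(90)); to(C+18.5*n,Rd(150)); to(C+18.5*n,Rd(180))
im=cv2.imread("pics/w15.png"); crop(im,220,150,420,320,4,"pics/w15c.png")
E
```

```text
[512.06   2.54 104.37] 13.094497011666368 [-1.8  -1.26  1.23] 0.048 18.45
[-0.271  0.069  2.388  1.14   0.34  -1.588] 13.280504728161597 [-2.34460287 -0.66859989  0.12589514] [-0.16754856  0.45398526 -0.0196214 ] h 18.82071557360682 lat 0.46722243256962415 0.05396598823259534
shift [ 0.3  0.1 -0.5] rv [0.0019 0.0008 0.0001] deg 0.1
shift [ 0.3  0.1 -0.5] rv [ 1.0491e+00  8.0000e-04 -3.0000e-04] deg 60.1
shift [ 0.3  0.1 -0.5] rv [ 1.5727e+00  7.0000e-04 -6.0000e-04] deg 90.1
```

View pics/w15c.png

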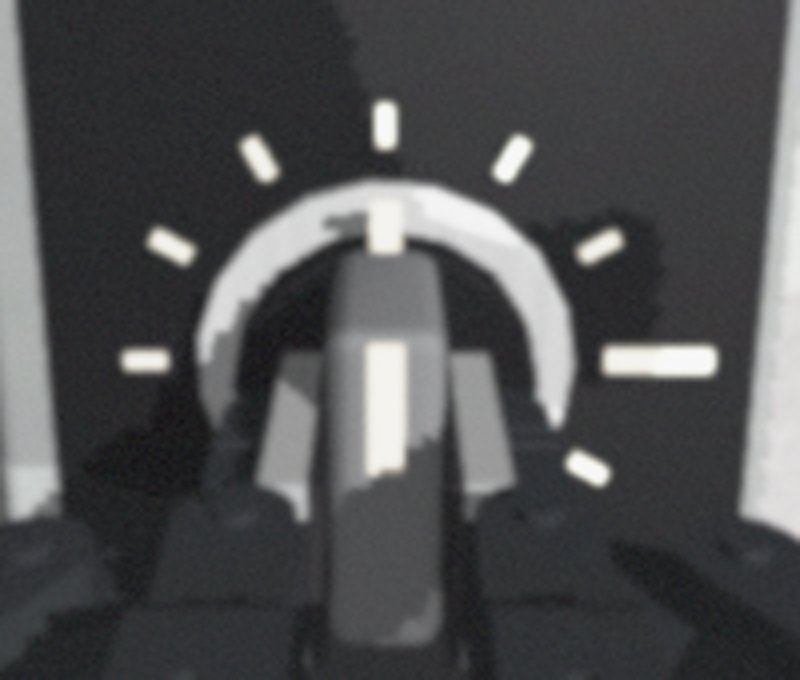

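send_rows --moves '[[[0,0,0],[0.08,0,0],-1],[[0,0,0],[0.17,0,0],-1],[[0,0,0],[0.27,0,0],-1],[[0,0,0],[0.37,0,0],-1],[[0,0,0],[0.47,0,0],-1],[[0,0,0],[0.57,0,0],-1],[[0,0,0],[0.67,0,0],-1],[[0,0,0],[0.77,0,0],-1],[[0,0,0],[0.87,0,0],-1],[[0,0,0],[0.96,0,0],-1],[[0,0,0],[1.05,0,0],-1],[[0,0,0],[1.05,0,0],-1]]'

```text
time: 19.7
tool_pos: [511.7, 2.7, 104.1]
tool_rot: [1.048, 0.959, 0.285]
wrist_force: [-2.9, -0.4, 1.3]
width: 13.2
```

```bash
python3 look.py w16
python3 - <<'E'
from dtgt import *
p,R,s=cur(); print(s["q"].round(3),s["width"],s["wrist_force"],s["wrist_torque"],"h",(p-C)@n,"lat",(p-C)@up,(p-C)@right); to(C+18.5*n,Rd(150)); to(C+18.5*n,Rd(180))
im=cv2.imread("pics/w16.png"); crop(im,220,150,420,320,4,"pics/w16c.png")
E
```

```text
[511.69   2.69 104.15] 13.209446108481 [-2.89 -0.39  1.27] 0.055 19.7
[-0.271  0.069  2.389  1.14   0.34  -0.541] 13.06830539972217 [-2.25599176 -0.10022116  1.43102854] [-0.03908082  0.48184795  0.0456869 ] h 18.806560607032985 lat 0.03652824736589011 -0.19091758484422905
shift [ 0.3 -0.1  0.1] rv [ 0.0017 -0.0001 -0.0004] deg 0.1
shift [ 0.3 -0.1  0.1] rv [ 5.253e-01 -2.000e-04 -4.000e-04] deg 30.1
```

View pics/w16c.png

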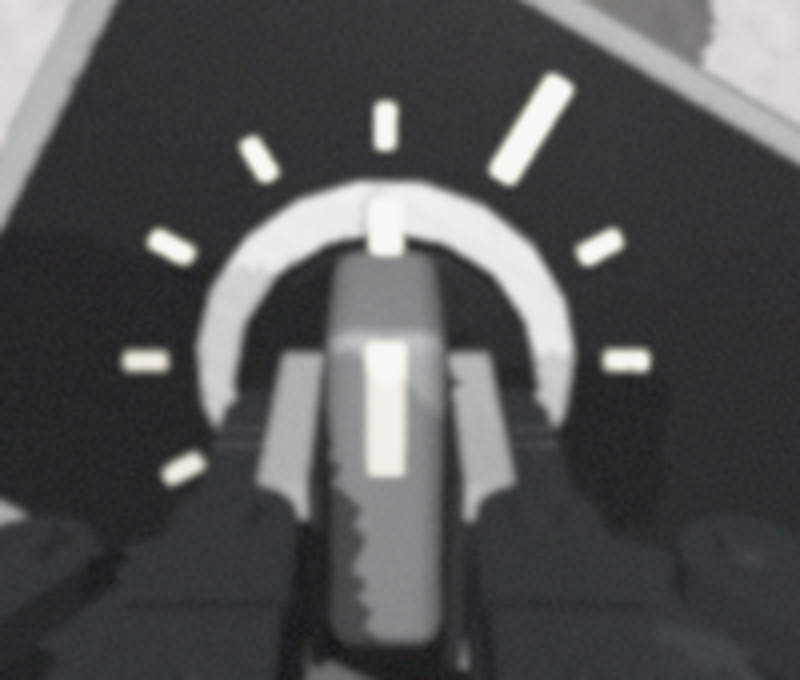

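At step 5 exactly; 30° remain.

send_rows --moves '[[[0,0,0],[0.08,0,0],-1],[[0,0,0],[0.17,0,0],-1],[[0,0,0],[0.26,0,0],-1],[[0,0,0],[0.34,0,0],-1],[[0,0,0],[0.42,0,0],-1],[[0,0,0],[0.48,0,0],-1],[[0,0,0],[0.515,0,0],-1],[[0,0,0],[0.525,0,0],-1],[[0,0,0],[0.525,0,0],-1],[[0,0,0],[0.525,0,0],-1],[[0,0,0],[0.525,0,0],-1]]'

```text
time: 20.85
tool_pos: [511.6, 2.9, 104.1]
tool_rot: [1.571, 0.959, 0.285]
wrist_force: [-1.1, 0.6, 2.9]
width: 12.8
```

```bash
python3 look.py w17
python3 - <<'E'
from dtgt import *
p,R,s=cur(); print(s["q"].round(3),s["width"],s["wrist_force"],s["wrist_torque"],"h",(p-C)@n,"lat",(p-C)@up,(p-C)@right);  to(C+18.5*n,Rd(180))
im=cv2.imread("pics/w17.png"); crop(im,220,150,420,320,4,"pics/w17c.png")
E
```

```text
[511.61   2.86 104.14] 12.813559853935105 [-1.07  0.61  2.89] 0.004 20.85
[-0.271  0.069  2.389  1.14   0.34  -0.017] 12.892827786794726 [-2.61846249  0.6799752   1.27891048] [0.03189365 0.40621667 0.21767125] h 18.807891570043637 lat -0.05672279686897319 -0.41633518888327514
shift [0.3 0.1 0.4] rv [ 0.0011 -0.0008 -0.0002] deg 0.1
```

View pics/w17c.png

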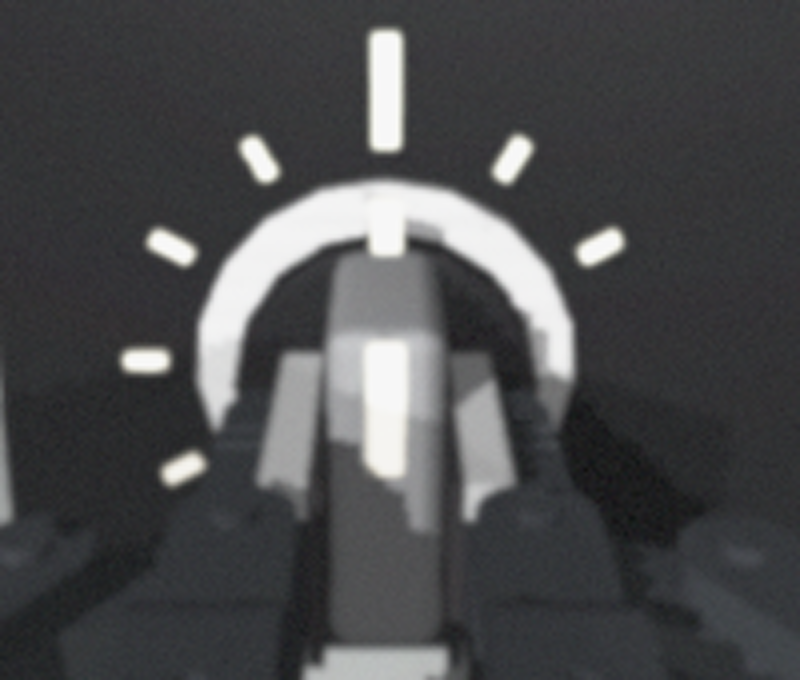

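Pointer is exactly on the long tick. Release.

send_rows --moves '[[[0,0,0],[0,0,0],-0.7],[[0,0,0],[0,0,0],-0.5],[[0,0,0],[0,0,0],-0.3],[[0,0,0],[0,0,0],-0.1],[[0,0,0],[0,0,0],0],[[0,0,0],[0,0,0],0],[[0,0,0],[0,0,0],0]]'

```text
time: 21.6
tool_pos: [511.7, 2.8, 104.2]
tool_rot: [1.571, 0.959, 0.285]
wrist_force: [0.3, -0.2, -0.8]
width: 42.7
```

send_rows --moves '[[[-4,0,0],[0,0,0],0],[[-14,0,0],[0,0,0],0],[[-28,0,0],[0,0,0],0],[[-44,0,0],[0,0,0],0],[[-60,0,0],[0,0,0],0],[[-74,0,0],[0,0,0],0],[[-80,0,0],[0,0,0],0],[[-80,0,0],[0,0,0],0],[[-80,0,0],[0,0,0],0]]'

```text
time: 22.5
tool_pos: [467.6, -10.1, 169.6]
tool_rot: [1.571, 0.959, 0.285]
wrist_force: [-0.0, 0.4, -0.5]
width: 43.0
```

```bash
python3 look.py w18
python3 - <<'E'
from h import *
im,_=manip.snapshot("top"); crop(im,290,90,460,240,4,"pics/top18.png")
E
```

```text
[467.57 -10.12 169.56] 43.041212974951364 [-0.05  0.38 -0.53] 0.017 22.5
```

View pics/w18.png

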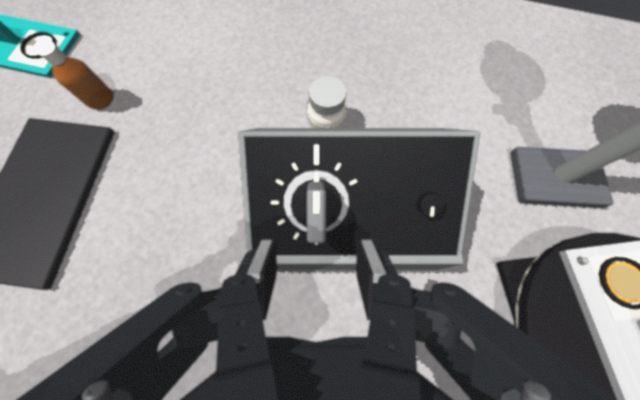

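View pics/top18.png

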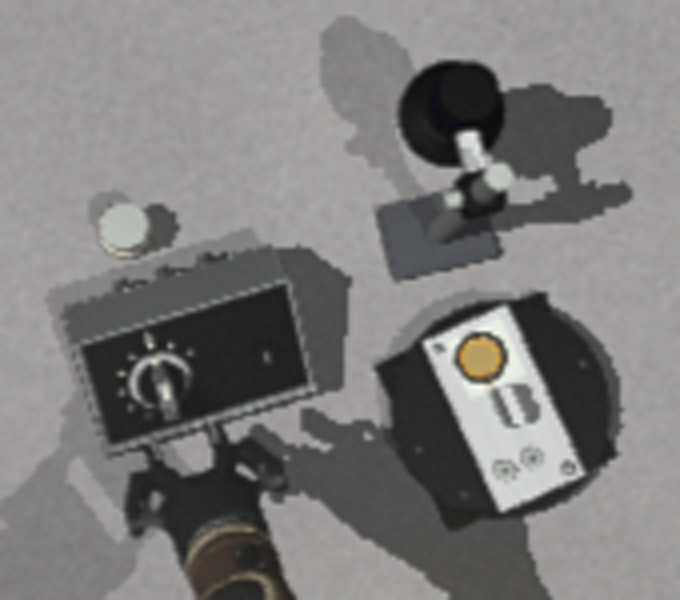

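```bash
python3 -c "
from bench import manip
print(manip.sign_off())"
```

```text
the job is handed in; nothing more can be done
None
```

I placed the plate on the stage, turned the dial to step 6 and handed the job in at about 22.5 s of robot time. No verdict was reported.

- **Plate:** I carried it level by the fin and lowered it onto the stage, letting go once the stage carried its weight. The last depth reading put its top face at 47.7 mm, against 48 mm for flush. Pictures after release showed both pins in their own holes and the coin in its nest.
- **Dial:** I turned it clockwise from about step 1 to step 6, stopping to look at steps 3 and 5, and never passed step 6. After release and retreat the pointer still lay on the long tick, with the gripper about 80 mm clear.
- **Left alone:** At the end the jar and the stand stood where they began. The bottle looked upright and the trim knob's mark did not visibly change. I did not measure any of these. The lens was outside the last pictures I viewed.

**Disagreements:**
- **Dial start:** It rested at about 38 degrees, not the nominal 30 degrees of step 1. I therefore turned it by absolute angle, checked against the ticks.
- **TCP readings:** They shifted by about 1 mm between two readings at the hover, so I corrected the last alignment from the pin seen through the hole.

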